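# Bed the glasses of lantern slides with a roller

## Robot

A 6-joint arm with a two-finger parallel gripper is mounted at the origin on the work surface. World frame = base frame: x ahead of the robot, y to its left, z up, the work surface at z = 0. Lengths are in mm, angles in rad, forces in N, time in s.
With the tool pointing down it reaches from about 300 to 775 mm from the base axis. Payload 14.6 kg.
Tool frame: the origin (TCP) lies at the very end of the fingers, on their centre line; the grasp point (between the pads) lies 19 mm behind it; z points along the fingers, y is the line along which they close (so a half turn about z gives the same grasp; the last joint's range is limited). The gripper opens to 94 mm and grips with 3 to 60 N. Pads are 16 mm wide; open, the fingers measure 119 mm over their backs; the gripper's body (75 mm by 177 mm) begins 78 mm behind the grasp point.
Start: joints at [-1.29, 0.3, 1.521, -0, 1.321, -0.067], TCP at [187.449, -517.061, 168.746] pointing down, gripper open.
Joint ranges: [-3.03, 3.03], [-0.79, 2.21], [0.23, 2.52], [-1.04, 4.18], [0, 3.07], [-2.55, 2.55]. Speed limits (rad/s): [2.22, 2.22, 2.57, 3.14, 3.14, 3.14].

## Interface

Orientations are given as [roll, pitch, yaw] about the fixed x, y, z axes, in that order (R = Rz(yaw) Ry(pitch) Rx(roll)).
In Python, from cell import manip, eyes, ticket gives the robot as it stands. The module is installed in compiled form; this text tells all that it offers.
- The arm moves only by the tool arm_command, never from a script. Its argument "plan" is a list of rows, each a list of 5 numbers: the opening, from -1 (shut) to 1 (fully open), then the shift along the tool's x, y, z in m, then the turn about the tool's z in rad. In form: [[jaw, dx, dy, dz, roll], ...]. A call has 1 to 20 rows; each row shifts and turns the commanded pose from where the row before left it, along the tool's axes as they then stand; what a row does not reach is not made up. A row lasts 1/8 s, in which the tool goes at most 62.5 mm and 10.7 degrees, less where a joint would pass 70% of its speed; a pose out of reach is approached as far as the arm can. A call is refused whole if a number of a shift passes 0.0625 or a number of a turn 0.188, either way. A call with a gripper value outside its range is refused whole. The fingers move at their own pace and stop on an object; "newtons" is the grip in N (left out, the last holds). Time passes only in rows, so rows that do not move let the fingers close. It gives the time, the measured TCP pose, the force, the opening and the grip force at its end, in the units of the state.
- manip.read_state(): the state, without advancing time (a new reading comes with each control period).
- eyes.camera(name): name is "scene" or "top"; returns a dict with "img" (384x512x3 uint8, blue, green, red), "z_map" (384x512 float32, mm along the optical axis (not along the pixel's ray), 0 where there is no reading), "fx", "fy", "cx", "cy" (pixels), "eye" and "orientation" of the camera in the world. Camera axes: x right, y down, z forward; pixel columns grow to the right and rows downward; lengths in mm; the calibration is good to about 2 mm. A picture is of the moment at which its call begins.
- ticket.sign_off(): hands the job in; it is judged then, once.
The state is a dict: "clock": time; "joints": joint angles; "qd": joint speeds; "effort": joint torques, N m; "eef_pos": TCP position; "eef_rot": TCP orientation; "wrist_force": force on the tool from outside, world axes, zero at the start; "moment": the same for the moment, N m; "finger_gap": finger opening in mm; "finger_force": force on a finger pad.
Only numpy, scipy, OpenCV 4.12 (cv2) and the standard library are available. Lean on these libraries where they do the work, as an engineer would, in place of code of your own. Each camera call takes 0.05 s, during which the arm holds its last target. There are 200 camera calls.

## Task

Lay every three-glass slide that is on the bench flat in the long tray, glasses up, one to a bay; only then take the sprung roller by its handle and roll it along each slide with a steady, moderate push until all its glasses are bedded flush with the frame (do it with the roller, not the fingers, and do not ram the glass). Hang the roller upright in its stand again, and set the reading glass for the inspection by its ball grip: lens level, arm straight above the brass stud. Leave the lens flange, blue filters and chipped frame where they are.

Things in the scene. Friction and masses are not known exactly. Their poses are not given: they have to be found in the camera images.
- slide_a: Wooden lantern slide, beech frame 58 (its x) x 110 (its y) x 18 mm high, 0.2 kg; origin at the centre of its underside, z up. In its top three small square glasses stand in a row along y, centred at y = -33, 0, +33 mm, each 41 x 27 mm, and at first 3 mm proud of the frame (21 mm above the underside). May be absent.
- slide_b: Wooden lantern slide, beech frame 58 (its x) x 110 (its y) x 18 mm high, 0.2 kg; origin at the centre of its underside, z up. In its top three small square glasses stand in a row along y, centred at y = -33, 0, +33 mm, each 41 x 27 mm, and at first 3 mm proud of the frame (21 mm above the underside). May be absent.
- slide_c: Wooden lantern slide, beech frame 58 (its x) x 110 (its y) x 18 mm high, 0.2 kg; origin at the centre of its underside, z up. In its top three small square glasses stand in a row along y, centred at y = -33, 0, +33 mm, each 41 x 27 mm, and at first 3 mm proud of the frame (21 mm above the underside). May be absent.
- pane_a1 (a joint): How far the glass of slide_a at its y = -33 mm has been pressed in, m: 0 = 3 mm proud, 0.003 = flush with the frame. It yields stiffly above 6 N (the more force the faster: about 6 mm/s at 11 N) and stays where it is left.
- pane_a2 (a joint): How far the glass of slide_a at its y = 0 mm has been pressed in, m: 0 = 3 mm proud, 0.003 = flush with the frame. It yields stiffly above 6 N (the more force the faster: about 6 mm/s at 11 N) and stays where it is left.
- pane_a3 (a joint): How far the glass of slide_a at its y = 33 mm has been pressed in, m: 0 = 3 mm proud, 0.003 = flush with the frame. It yields stiffly above 6 N (the more force the faster: about 6 mm/s at 11 N) and stays where it is left.
- pane_b1 (a joint): How far the glass of slide_b at its y = -33 mm has been pressed in, m: 0 = 3 mm proud, 0.003 = flush with the frame. It yields stiffly above 6 N (the more force the faster: about 6 mm/s at 11 N) and stays where it is left.
- pane_b2 (a joint): How far the glass of slide_b at its y = 0 mm has been pressed in, m: 0 = 3 mm proud, 0.003 = flush with the frame. It yields stiffly above 6 N (the more force the faster: about 6 mm/s at 11 N) and stays where it is left.
- pane_b3 (a joint): How far the glass of slide_b at its y = 33 mm has been pressed in, m: 0 = 3 mm proud, 0.003 = flush with the frame. It yields stiffly above 6 N (the more force the faster: about 6 mm/s at 11 N) and stays where it is left.
- pane_c1 (a joint): How far the glass of slide_c at its y = -33 mm has been pressed in, m: 0 = 3 mm proud, 0.003 = flush with the frame. It yields stiffly above 6 N (the more force the faster: about 6 mm/s at 11 N) and stays where it is left.
- pane_c2 (a joint): How far the glass of slide_c at its y = 0 mm has been pressed in, m: 0 = 3 mm proud, 0.003 = flush with the frame. It yields stiffly above 6 N (the more force the faster: about 6 mm/s at 11 N) and stays where it is left.
- pane_c3 (a joint): How far the glass of slide_c at its y = 33 mm has been pressed in, m: 0 = 3 mm proud, 0.003 = flush with the frame. It yields stiffly above 6 N (the more force the faster: about 6 mm/s at 11 N) and stays where it is left.
- tray: Fixed long walnut tray on the bench, 74 (its x) x 370 (its y) mm; origin at the centre of its underside. Floor 4 mm thick; brass dividers make three bays in a row along y, each 66 x 118 mm inside, centred at y = -122, 0, +122 mm; walls and dividers rise 6 mm above the floor (10 mm above the bench).
- roller: Sprung hand roller, 0.4 kg: dark square handle 24 x 24 mm, 6 to 66 mm above the origin, on a brass flange 86 (x) x 76 (y) x 6 mm; origin at the centre of the flange's underside, z up the handle. Below hangs a free-turning rubber drum, 44 mm in diameter, 46 mm long, axle along x, drum bottom 60 mm below the origin. At first it hangs in the stand, axes as the stand's.
- roller_spring (a joint): How far the drum is pushed up towards the flange against its spring, m: 0 = hanging free, 0.012 = bottomed. The force on the drum is about 4 N + 1.2 N per mm (13 N at 8 mm).
- drum (a joint): Angle the drum has turned in its fork, rad, 0 at first, grows without limit either way; 22 mm of rolling per rad.
- stand: Fixed roller stand: open-topped wooden box 82 (x) x 72 (y) mm outside, 66 x 56 mm inside, inner floor 6 mm and rim 68 mm above the bench, on an iron foot 100 x 90 mm; origin at the centre of its underside. The roller hangs in it by its flange, which lies on the rim.
- glass_base: Reading glass: fixed iron disc foot 110 mm in diameter; origin under its centre; its x axis points to a small brass stud on the disc, 46 mm out. Swivel axis: the column. The tilt axis crosses it at the hub, 110 mm above the bench. From the hub a straight arm carries a brass-rimmed lens 76 mm across and, 115 mm from the hub, a dark ball grip 26 mm in diameter.
- glass_swivel (a joint): Turn of the arm about the column, rad, anticlockwise from above; 0 = arm straight above the stud; range -1.5 to 1.5. Stays where it is left (about 1 N at the ball moves it).
- glass_tilt (a joint): Tilt of the lens and arm about the level axis through the hub, rad; 0 = level, positive = ball end raised; range -0.5 to 1.2. Stays where it is left (2 N at the ball moves it).
- flange: Bystander: brass lens flange, 92 mm across, 30 mm high; origin at the centre of its underside.
- filter_1: Bystander: blue glass filter, 70 x 70 x 5 mm, lying flat; origin under its centre.
- filter_2: Bystander: blue glass filter, 70 x 70 x 5 mm, lying flat; origin under its centre.
- chipped_frame: Bystander: empty beech frame with a chipped corner, 100 x 100 x 12 mm; origin under its centre.
There are look-alikes about, which are no part of the job. What is shaped like the slide_a but pink or purple is not meant. What is shaped like the roller but pink is not meant.

How it is judged:
By the outcome, as a careful person would: the job done as asked, in the order asked, and still so for the second after the job is handed in, with the robot touching nothing.
Of slide_a, slide_b, slide_c only 2 to 3 are there at a start; the rules pass over those that are not, and their reading is None.
At some moment in a run one of slide_a, slide_b, slide_c may be knocked a few centimetres aside while the robot is not near it.
It also fails if it takes over 200 s, if anything falls off the work surface, if the arm or the gripper's body presses on something with over 40 N, if the wrist force passes 120 N, or if a joint passes its speed limit or range.

## Working session

There is one attempt and no reset: what is moved stays moved. The work goes in short steps, Python scripts to look and compute and a tool call to move; the robot and the scene stay as the last step left them, time stands still between calls to the robot, and variables do not carry over. Pictures are saved under pics/ and viewed, at most 14 in all, crops included, and the job is handed in when it is done.

Besides the shell and the picture viewer there is one more tool, called after "Emit:" as name(argument=value, ...) on one line, values as JSON. arm_command: Moves the arm, as the interface text tells. Its arguments: {"type":"object","properties":{"plan":{"type":"array"},"newtons":{"type":"number"}},"required":["plan"]}

```bash
mkdir -p pics
cat > h.py <<'E'
import numpy as np, cv2
from cell import manip, eyes, ticket
from scipy.spatial.transform import Rotation as Ro
def rot(o):
    o=np.array(o,float)
    return o if o.shape==(3,3) else (Ro.from_euler('xyz',o).as_matrix() if o.size==3 else Ro.from_quat(o).as_matrix())
def pts(c):
    z=c['z_map'].astype(float); v,u=np.mgrid[:z.shape[0],:z.shape[1]]
    p=np.stack([(u-c['cx'])/c['fx']*z,(v-c['cy'])/c['fy']*z,z],-1)
    return p@rot(c['orientation']).T+np.array(c['eye'])
def ray(c,u,v,h):
    d=rot(c['orientation'])@np.array([(u-c['cx'])/c['fx'],(v-c['cy'])/c['fy'],1]); e=np.array(c['eye'])
    return e+d*(h-e[2])/d[2]
def snap(n,f=None,s=1.5,crop=None):
    c=eyes.camera(n)
    if f:
        im=c['img']
        if crop: im=im[crop[1]:crop[3],crop[0]:crop[2]]
        cv2.imwrite('pics/'+f,cv2.resize(im,None,fx=s,fy=s,interpolation=cv2.INTER_CUBIC))
    return c
E
python3 - <<'E'
from h import *
for n in('top','scene'):
    c=snap(n,n+'0.png'); print(n,c['eye'],c['orientation'],c['fx'],c['fy'],c['cx'],c['cy'])
    p=pts(c); print(p[::96,::128,:].round(0).tolist())
print(manip.read_state())
E
```

```text
top [ 422.53902866  -74.33143427 1506.37369361] [-3.05782958  0.01657171 -1.56863087] 460.6923454254459 460.6923454254459 254.1459643385019 191.98580332335553
[[[1286.0, 912.0, -145.0], [1293.0, 434.0, -166.0], [1288.0, -52.0, -162.0], [1288.0, -533.0, -167.0]], [[1099.0, 1251.0, -755.0], [873.0, 376.0, -4.0], [872.0, -55.0, -6.0], [871.0, -481.0, -4.0]], [[548.0, 793.0, -1.0], [549.0, 369.0, -8.0], [549.0, -55.0, -3.0], [549.0, -473.0, 0.0]], [[234.0, 780.0, -4.0], [236.0, 360.0, -4.0], [239.0, -56.0, 6.0], [240.0, -467.0, -0.0]]]
scene [1074.80343478 -896.71160907  744.12384802] [-2.15996794  0.01360529  0.5594162 ] 485.821608748856 485.821608748856 258.9741772693237 195.99891816223624
[[[190.0, -364.0, 558.0], [236.0, -101.0, 514.0], [-885.0, 2173.0, -15.0], [58.0, 2142.0, 84.0]], [[-2073.0, 798.0, -495.0], [107.0, -33.0, 243.0], [84.0, 644.0, -1.0], [516.0, 916.0, -8.0]], [[-162.0, -318.0, 1.0], [148.0, -130.0, -0.0], [460.0, 51.0, 3.0], [763.0, 233.0, 2.0]], [[184.0, -552.0, 0.0], [480.0, -450.0, 66.0], [664.0, -272.0, 10.0], [893.0, -121.0, -0.0]]]
{'clock': 0.1, 'joints': array([-1.28960808e+00,  3.00414430e-01,  1.52148910e+00,  1.20874536e-05,
        1.32071008e+00, -6.66040096e-02]), 'qd': array([-0.00068365, -0.00180401, -0.00234146, -0.00031637,  0.00133854,
       -0.00073246]), 'effort': array([ 1.41501573e-04, -5.32649410e+01, -3.53284085e+01,  7.09344330e-02,
        2.35522381e-02, -6.52036351e-05]), 'eef_pos': array([ 187.37798542, -516.81696715,  168.25634671]), 'eef_rot': array([-3.14057474e+00, -7.96319133e-05,  3.47789214e-01]), 'wrist_force': array([-0.10125148,  0.04903489,  0.18250765]), 'moment': array([ 0.01098333, -0.02770769,  0.01929088]), 'finger_force': 0.0, 'finger_gap': 94.15042552999162}
```

View pics/top0.png

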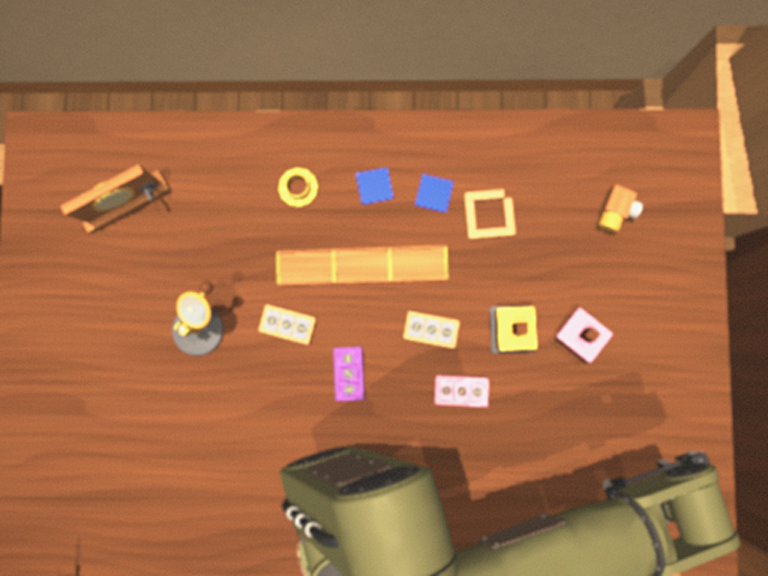

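View pics/scene0.png

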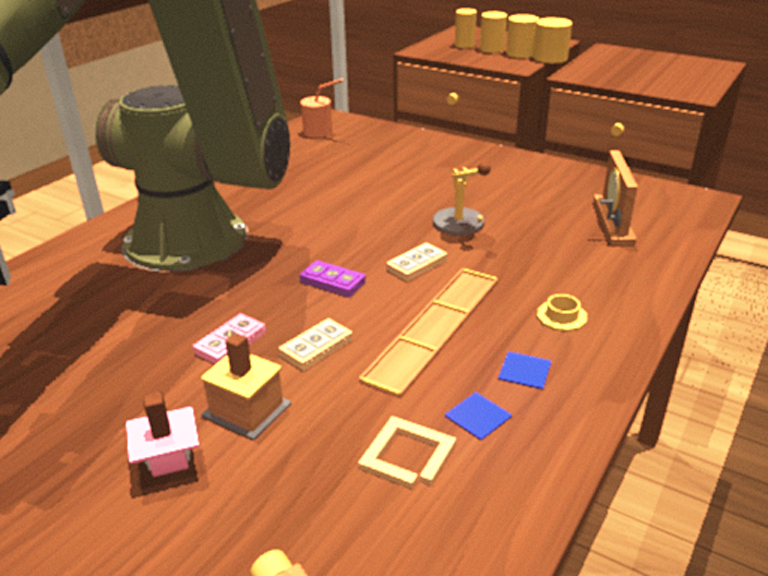

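The top view shows beech slides at (287,324) and (432,329), with the pink look-alike at (462,391) and the purple one at (348,374). The brass roller in its stand is at (516,329) and its pink look-alike at (585,335). The tray is at (362,265) and the reading glass at (195,325). A third slide could still be hidden behind the arm. I'll measure these and check a close crop.

```bash
cat >> h.py <<'E'
def rects(c,lo,hi,h,amin=150,roi=None):
    hs=cv2.cvtColor(c['img'],cv2.COLOR_BGR2HSV); m=cv2.inRange(hs,np.array(lo),np.array(hi))
    if roi is not None:
        k=np.zeros_like(m); k[roi[1]:roi[3],roi[0]:roi[2]]=1; m=m*k
    m=cv2.morphologyEx(m,cv2.MORPH_CLOSE,np.ones((5,5)))
    out=[]
    for k in cv2.findContours(m,cv2.RETR_EXTERNAL,cv2.CHAIN_APPROX_NONE)[0]:
        if cv2.contourArea(k)<amin: continue
        P=np.array([ray(c,u,v,h)[:2] for u,v in k[:,0,:]],np.float32)
        (x,y),(a,b),t=cv2.minAreaRect(P)
        if a>b: a,b,t=b,a,t+90   # t: direction of the short side
        px=k[:,0].mean(0)
        out.append((px.round(),round(x,1),round(y,1),round(a,1),round(b,1),round((t+90)%180-90,1)))
    return out
E
python3 - <<'E'
from h import *
c=snap('top','crop1.png',3,(110,150,360,290)); hs=cv2.cvtColor(c['img'],cv2.COLOR_BGR2HSV)
for n,(u,v) in dict(sl1=(176,212),sl1b=(204,225),sl2=(273,213),tray=(205,177),div=(222,176),roller=(336,210),table=(230,200),pink=(291,260)).items(): print(n,hs[v,u])
p=pts(c)
print('roller top z',p[214:224,342:352,2].max(), 'flange',np.median(p[206:212,335:355,2]))
for h,lo,hi in((18,(18,40,120),(32,150,255)),(68,(22,120,120),(32,255,255)),(10,(5,90,170),(19,220,255))):
    print(h); [print(r) for r in rects(c,lo,hi,h)]
E
```

```text
sl1 [ 27  73 248]
sl1b [ 25  78 248]
sl2 [ 26  62 248]
tray [ 18 144 246]
div [ 28 132 247]
roller [ 30 121 247]
table [ 11 163 192]
pink [171  39 250]
roller top z 1506.3736936075989 flange 73.95700877005322
18
(array([205., 360.]), 18.6, 102.6, 62.5, 153.2, -70.6)
(array([262., 355.]), 23.3, -70.6, 209.7, 210.0, 15.0)
(array([409., 362.]), -12.3, -507.3, 178.5, 579.8, 20.3)
(array([287., 219.]), 459.2, -155.8, 59.8, 111.7, -10.6)
(array([344., 219.]), 461.5, -338.7, 86.2, 97.4, -87.8)
(array([191., 216.]), 469.8, 155.7, 59.7, 111.8, -15.0)
(array([126., 210.]), 488.4, 362.0, 70.4, 95.8, 80.8)
(array([242., 177.]), 597.8, -6.6, 66.1, 366.1, 1.6)
(array([416., 138.]), 716.7, -574.1, 64.4, 84.3, 65.2)
(array([326., 142.]), 711.5, -283.9, 100.6, 100.9, -85.2)
(array([ 70., 129.]), 748.7, 561.2, 56.9, 182.4, 23.0)
(array([198., 124.]), 770.4, 135.0, 81.9, 82.3, 78.4)
(array([487.,  88.]), 900.0, -818.0, 61.3, 367.1, -88.5)
(array([255.,  26.]), 1104.1, -46.2, 181.4, 1712.5, -0.4)
68
(array([343., 218.]), 460.1, -330.2, 78.7, 92.5, -87.5)
(array([198., 124.]), 758.5, 127.2, 79.7, 81.0, -89.4)
10
(array([ 97., 380.]), -44.0, 446.2, 30.8, 277.5, 0.4)
(array([177., 375.]), -45.2, 208.7, 66.5, 188.2, 12.9)
(array([238., 229.]), 525.7, -47.9, 971.7, 1712.9, 6.3)
```

View pics/crop1.png

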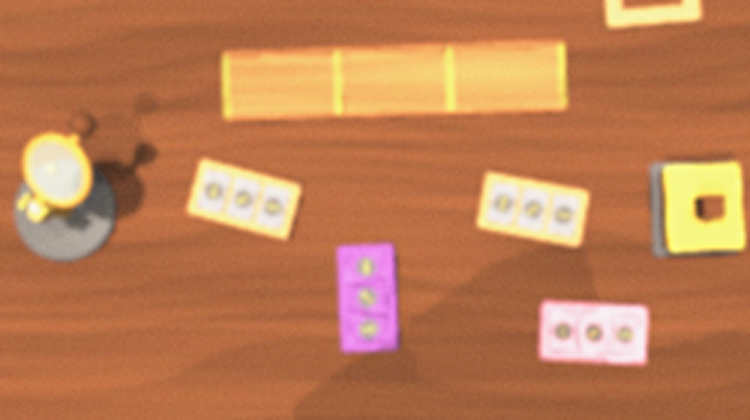

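The crop confirms the two beech slides with pale glasses at crop (243,198) and (533,208). Purple and pink are the look-alikes. I'll cross-check the positions with the scene camera and write a planning helper.

```bash
cat >> h.py <<'E'
def go(x,y,z,yaw_deg):
    s=manip.read_state(); p=s['eef_pos']; R=rot(s['eef_rot']); yaw=np.arctan2(R[1,0],R[0,0])
    y1=np.radians(yaw_deg); d=np.array([x,y,z])-p
    R1=Ro.from_euler('xyz',[np.pi,0,y1]).as_matrix()
    t=(yaw-y1+np.pi)%(2*np.pi)-np.pi
    print('at',p.round(1),'rpy',np.round(s['eef_rot'],4),'roll',t.round(4),'| before turn',(R.T@d/1000).round(4),'after turn',(R1.T@d/1000).round(4))
E
python3 - <<'E'
from h import *
c=snap('scene')
for h,lo,hi in((18,(18,30,120),(32,150,255)),(10,(14,100,120),(30,220,255)),(74,(24,100,120),(32,255,255))):
    print(h); [print(r) for r in rects(c,lo,hi,h) if 300<r[1]<700 and abs(r[2])<400]
t=snap('top')
P=pts(t)
# tray colour profile across x at y=-50 & along
hs=cv2.cvtColor(t['img'],cv2.COLOR_BGR2HSV)
for v in range(160,194): print(v,hs[v,240],hs[v,205],ray(t,240,v,10)[0].round(1),end=' ; ')
go(459,-156,150,79.4)
E
```

```text
18
(array([160., 249.]), 406.5, -282.1, 83.5, 94.8, -87.4)
(array([210., 226.]), 458.1, -155.4, 62.3, 112.7, -11.0)
(array([286., 219.]), 602.1, -14.9, 72.7, 368.0, 1.9)
(array([278., 172.]), 468.8, 155.9, 60.4, 113.2, -14.6)
10
(array([161., 249.]), 400.0, -276.0, 91.5, 101.7, -85.5)
(array([210., 228.]), 455.7, -153.2, 77.7, 125.5, -10.8)
(array([285., 220.]), 597.1, -7.1, 75.8, 379.1, 1.8)
74
(array([160., 249.]), 458.9, -329.6, 77.5, 88.3, -87.6)
(array([270., 241.]), 642.0, -165.8, 62.5, 173.9, 2.1)
160 [ 10 156 176] [ 10 158 168] 653.4 ; 161 [ 11 169 171] [ 10 163 167] 650.1 ; 162 [ 11 159 175] [ 11 162 170] 646.8 ; 163 [ 11 160 178] [ 10 161 168] 643.5 ; 164 [ 11 163 197] [  9 154 174] 640.2 ; 165 [ 12 160 225] [ 11 164 183] 636.9 ; 166 [ 14 157 240] [ 11 164 215] 633.6 ; 167 [ 16 148 247] [ 13 159 234] 630.3 ; 168 [ 19 137 247] [ 15 149 246] 627.0 ; 169 [ 19 142 247] [ 18 138 248] 623.7 ; 170 [ 18 141 247] [ 19 137 247] 620.4 ; 171 [ 18 141 247] [ 17 143 246] 617.1 ; 172 [ 19 134 247] [ 16 147 245] 613.8 ; 173 [ 19 139 247] [ 16 150 245] 610.5 ; 174 [ 20 136 247] [ 17 143 246
[... 211 characters left out ...]
80 [ 18 144 246] [ 17 147 246] 587.4 ; 181 [ 17 144 246] [ 18 140 247] 584.1 ; 182 [ 17 144 246] [ 18 141 247] 580.8 ; 183 [ 17 146 246] [ 19 144 247] 577.6 ; 184 [ 18 142 247] [ 18 140 247] 574.3 ; 185 [ 19 140 247] [ 20 137 247] 571.0 ; 186 [ 17 146 248] [ 19 138 247] 567.7 ; 187 [ 15 155 246] [ 18 145 248] 564.4 ; 188 [ 11 163 221] [ 15 151 246] 561.2 ; 189 [ 11 160 180] [ 12 165 221] 557.9 ; 190 [ 10 164 180] [ 10 163 180] 554.6 ; 191 [ 11 164 182] [ 11 167 180] 551.3 ; 192 [ 11 163 186] [ 11 164 190] 548.1 ; 193 [ 11 165 189] [ 11 162 198] 544.8 ; at [ 187.4 -516.9  168.5] rpy [-3.1411 -0.      0.3478] roll -1.038 | before turn [ 0.3783 -0.2467  0.0186] after turn [0.4047 0.2006 0.0185]
```

Run:
```python
from h import *
t=snap('top'); P=pts(t)
# roller flange by depth, handle top by depth
X=P.reshape(-1,3); 
for lo,hi in((70,79),(125,140)):
    k=X[(X[:,2]>lo)&(X[:,2]<hi)&(abs(X[:,0]-460)<70)&(abs(X[:,1]+330)<70)]
    r=cv2.minAreaRect(k[:,:2].astype(np.float32)); print(lo,len(k),k.mean(0).round(1),r)
for r in rects(t,(18,40,120),(32,255,255),74,roi=(325,195,362,240)): print(r)
for r in rects(t,(0,60,40),(15,255,130),134,20,roi=(330,205,358,228)): print('handle',r)
# reading glass
cv2.imwrite('pics/glass.png',np.hstack([cv2.resize(t['img'][180:245,105:170],None,fx=6,fy=6,interpolation=2),cv2.resize(snap('scene')['img'][100:165,280:345],None,fx=6,fy=6,interpolation=2)]))
```

```text
70 504 [ 461.9 -329.8   74.5] ((462.0040588378906, -330.03204345703125), (86.03023529052734, 76.85099029541016), 1.6214631795883179)
125 70 [ 461.8 -329.7  133.4] ((462.0325927734375, -330.2560729980469), (24.75465965270996, 20.974468231201172), 89.49166870117188)
(array([344., 219.]), 460.1, -328.8, 83.1, 93.8, -87.7)
```

View pics/glass.png

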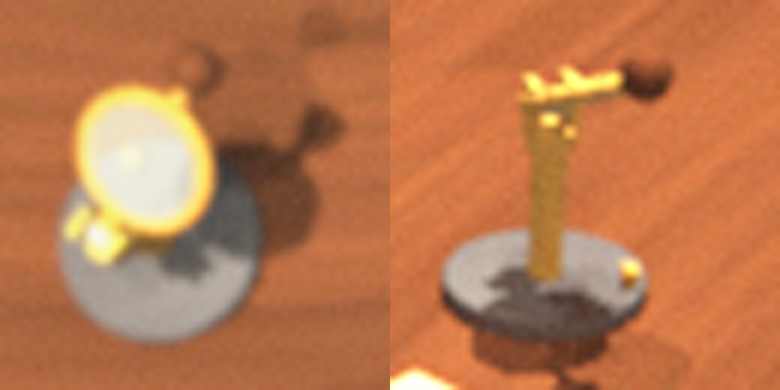

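The crop shows the reading glass: stud at the right of the disc (scene px 320,145), ball at scene (323,113) and top (137.5,191). Positions from both cameras agree. Next is slide B.

Emit:
arm_command(plan=[[1,0,0,0,-0.173],[1,0,0,0,-0.173],[1,0,0,0,-0.173],[1,0,0,0,-0.173],[1,0,0,0,-0.173],[1,0,0,0,-0.173],[1,0.04,0.02,0,0],[1,0.04,0.02,0,0],[1,0.04,0.02,0,0],[1,0.04,0.02,0,0],[1,0.04,0.02,0,0],[1,0.04,0.02,0,0],[1,0.04,0.02,0,0],[1,0.04,0.02,0,0],[1,0.04,0.02,0,0],[1,0.04,0.02,0,0],[1,0,0,0,0],[1,0,0,0,0]], newtons=30)

```text
clock: 2.6
eef_pos: [457.3, -161.0, 168.7]
eef_rot: [-3.141, 0.0, 1.386]
wrist_force: [-0.3, 0.2, 1.1]
finger_gap: 93.8
finger_force: 0.0
```

Run:
```python
from h import *
go(459.5,-155.8,9,79.3)
c=snap('scene','s1.png')
t=snap('top')
for n,q in(('t',t),('s',c)):
  for r in rects(q,(18,30,120),(32,110,255),18): 
    if 50<r[3]<80 and 100<r[4]<130: print(n,r)
cv2.imwrite('pics/t1.png',cv2.resize(t['img'],None,fx=1.5,fy=1.5))
```

```text
at [ 457.3 -161.   168.7] rpy [-3.1413e+00  1.0000e-04  1.3861e+00] roll 0.002 | before turn [0.0055 0.0013 0.1597] after turn [0.0055 0.0012 0.1597]
t (array([191., 216.]), 470.0, 155.4, 54.6, 106.8, -15.0)
t (array([125., 214.]), 481.0, 371.2, 68.5, 100.3, 58.9)
s (array([211., 226.]), 457.0, -155.1, 57.9, 109.0, -11.0)
s (array([277., 172.]), 468.3, 155.2, 59.8, 110.5, -14.6)
```

View pics/t1.png

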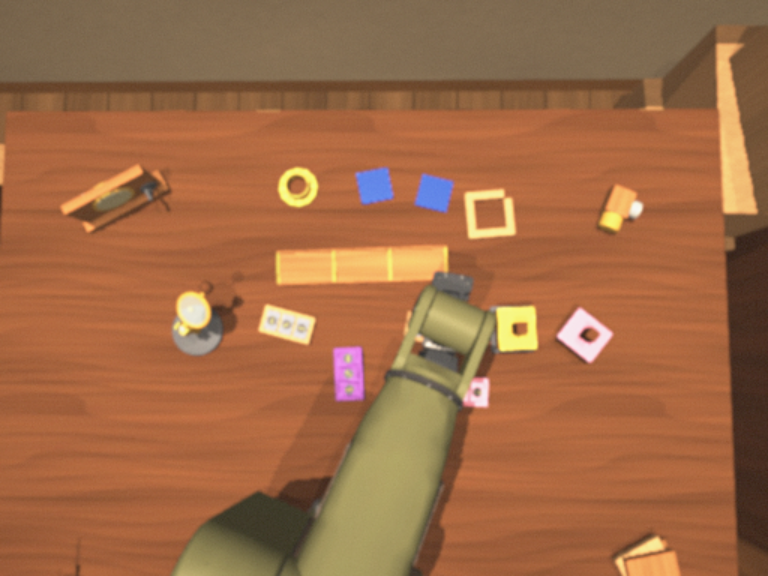

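The arm now hides only slide B. A wooden object is newly visible at (650,558), and I'll check it later. Grasping B now.

Emit:
arm_command(plan=[[1,0.0055,0.0012,0.03,0],[1,0,0,0.04,0],[1,0,0,0.04,0],[1,0,0,0.03,0],[1,0,0,0.0197,0],[1,0,0,0,0],[-0.2,0,0,0,0],[-1,0,0,0,0],[-1,0,0,0,0],[-1,0,0,0,0],[-1,0,0,0,0],[-1,0,0,0,0],[-1,0,0,0,0]], newtons=30)

```text
clock: 4.32
eef_pos: [459.8, -155.5, 9.0]
eef_rot: [-3.142, -0.0, 1.386]
wrist_force: [-0.5, 0.2, 0.1]
finger_gap: 27.5
finger_force: 0.0
```

Run:
```python
from h import *
t=snap('top')
cv2.imwrite('pics/obj.png',cv2.resize(t['img'][334:384,395:475],None,fx=7,fy=7,interpolation=2))
print(pts(t)[355:383:5,405:460:8].round(0).tolist())
go(601.4,-128.8,60,91.7)
```

```text
[[[30.0, -529.0, -3.0], [32.0, -552.0, 5.0], [31.0, -579.0, -0.0], [31.0, -605.0, -2.0], [32.0, -629.0, 1.0], [30.0, -657.0, -6.0], [33.0, -678.0, 4.0]], [[15.0, -528.0, -1.0], [15.0, -554.0, -2.0], [16.0, -578.0, 1.0], [22.0, -595.0, 24.0], [28.0, -613.0, 44.0], [17.0, -653.0, 3.0], [15.0, -681.0, -4.0]], [[0.0, -528.0, 1.0], [-0.0, -553.0, -1.0], [10.0, -566.0, 35.0], [12.0, -589.0, 41.0], [12.0, -613.0, 41.0], [10.0, -640.0, 35.0], [2.0, -677.0, 4.0]], [[-16.0, -528.0, -2.0], [-7.0, -543.0, 30.0], [-2.0, -562.0, 46.0], [1.0, -583.0, 56.0], [4.0, -605.0, 63.0], [3.0, -629.0, 62.0], [-15.0, -679.0, -2.0]], [[-31.0, -528.0, -2.0], [-19.0, -540.0, 39.0], [-12.0, -556.0, 63.0], [-11.0, -580.0, 64.0], [-11.0, -604.0, 65.0], [-12.0, -629.0, 61.0], [-32.0, -681.0, -7.0]], [[-47.0, -527.0, -3.0], [-48.0, -554.0, -6.0], [-28.0, -558.0, 58.0], [-26.0, -580.0, 62.0], [-25.0, -603.0, 65.0], [-26.0, -628.0, 64.0], [-44.0, -676.0, 2.0]]]
at [ 459.8 -155.5    9. ] rpy [-3.1416 -0.      1.3859] roll -0.2146 | before turn [ 0.0523  0.1343 -0.051 ] after turn [ 0.0225  0.1423 -0.051 ]
```

View pics/obj.png

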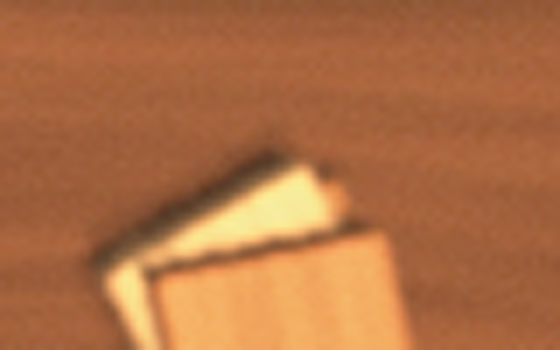

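That object is just a pile of books, 65 mm high. The fingers closed past 58 mm, so the slide isn't between them. I'll look.

Run:
```python
from h import *
c=snap('scene','s2.png',4,(140,150,300,290)); print(manip.read_state()['finger_gap'],manip.read_state()['finger_force'])
for r in rects(c,(18,30,120),(32,110,255),18): print(r)
```

```text
19.25691182892283 0.0
(array([182., 375.]), 672.2, -524.8, 24.2, 30.6, 64.1)
(array([272., 300.]), 713.7, -289.9, 100.0, 100.4, 5.0)
(array([160., 250.]), 407.0, -282.5, 78.3, 92.3, -87.3)
(array([272., 241.]), 618.9, -120.2, 43.0, 153.2, 3.9)
(array([212., 224.]), 455.2, -150.8, 62.5, 101.2, -10.9)
(array([479., 193.]), 988.1, 339.0, 54.4, 82.6, -0.2)
(array([277., 172.]), 467.6, 155.2, 59.3, 110.6, -15.1)
(array([194., 160.]), 216.4, 89.9, 48.2, 126.1, 48.7)
(array([196.,  88.]), -151.5, 588.6, 260.6, 662.8, 51.2)
(array([59., 78.]), -1072.2, 690.2, 617.5, 2269.0, 50.1)
(array([225.,  36.]), -562.6, 1351.7, 50.1, 1454.3, 36.6)
(array([163.,  26.]), -939.7, 1305.5, 370.2, 1396.0, 51.9)
```

View pics/s2.png

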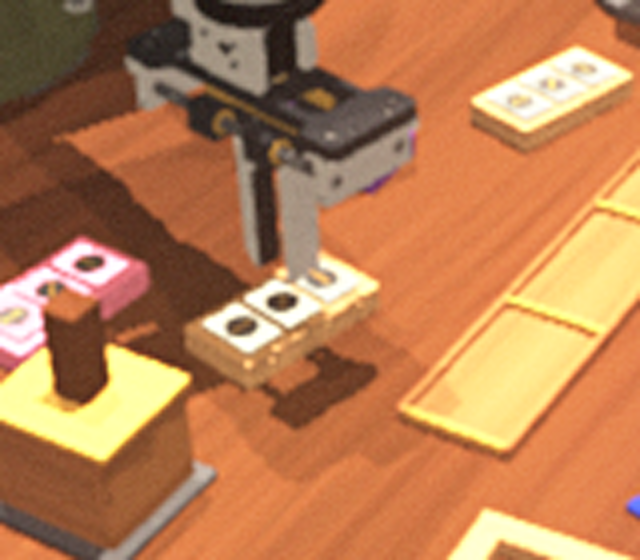

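The fingertips sit over the rear half of the slide's top, at crop (302,275), instead of beside it. I'll measure the tips by depth.

Run:
```python
from h import *
c=snap('scene'); P=pts(c); s=manip.read_state()
print(s['eef_pos'],s['finger_gap'],s['wrist_force'],s['joints'])
for v in range(205,232,2):
    print(v,[(u,*P[v,u].round(0).astype(int),) for u in range(200,226,4)])
```

```text
[ 459.78711642 -155.48135807    9.02654647] 15.584564084406203 [ 0.28895602 -0.28839856  0.37719135] [-4.01554143e-01  3.63145363e-01  1.85161369e+00 -2.46329793e-05
  9.26900811e-01 -2.16588773e-01]
205 [(200, np.int64(364), np.int64(-78), np.int64(1)), (204, np.int64(445), np.int64(-157), np.int64(78)), (208, np.int64(449), np.int64(-147), np.int64(73)), (212, np.int64(479), np.int64(-169), np.int64(96)), (216, np.int64(481), np.int64(-156), np.int64(90)), (220, np.int64(410), np.int64(-51), np.int64(2)), (224, np.int64(419), np.int64(-45), np.int64(2))]
207 [(200, np.int64(369), np.int64(-85), np.int64(1)), (204, np.int64(448), np.int64(-161), np.int64(75)), (208, np.int64(450), np.int64(-149), np.int64(68)), (212, np.int64(477), np.int64(-167), np.int64(89)), (216, np.int64(479), np.int64(-154), np.int64(82)), (220, np.int64(415), np.int64(-58), np.int64(1)), (224, np.int64(425), np.int64(-54), np.int64(2))]
209 [(200, np.int64(376), np.int64(-94), np.int64(2)), (204, np.int64(447), np.int64(-161), np.int64(69)), (208, np.int64(447), np.int64(-146), np.int64(60)), (212, np.int64(
[... 3531 characters left out ...]
183), np.int64(23)), (204, np.int64(457), np.int64(-179), np.int64(24)), (208, np.int64(461), np.int64(-170), np.int64(20)), (212, np.int64(472), np.int64(-168), np.int64(23)), (216, np.int64(479), np.int64(-161), np.int64(20)), (220, np.int64(488), np.int64(-157), np.int64(22)), (224, np.int64(489), np.int64(-143), np.int64(13))]
231 [(200, np.int64(453), np.int64(-190), np.int64(24)), (204, np.int64(460), np.int64(-184), np.int64(22)), (208, np.int64(468), np.int64(-179), np.int64(23)), (212, np.int64(473), np.int64(-170), np.int64(18)), (216, np.int64(483), np.int64(-166), np.int64(19)), (220, np.int64(485), np.int64(-154), np.int64(13)), (224, np.int64(488), np.int64(-141), np.int64(5))]
```

By depth the fingertips are at z≈49, yet the state says 9. That's roughly 40 mm out, so I'll open the gripper and check whether it depends on the opening.

Emit:
arm_command(plan=[[1,0,0,0,0],[1,0,0,0,0],[1,0,0,0,0],[1,0,0,0,0],[1,0,0,0,0],[1,0,0,0,0],[1,0,0,0,0],[1,0,0,0,0],[1,0,0,0,0]])

```text
clock: 5.6
eef_pos: [459.8, -155.5, 9.0]
eef_rot: [-3.142, -0.0, 1.386]
wrist_force: [-0.4, -0.1, 0.6]
finger_gap: 94.0
finger_force: 0.0
```

Run:
```python
from h import *
c=snap('scene','s3.png',5,(150,160,270,260)); P=pts(c)
X=P[160:250,170:250].reshape(-1,3); s=manip.read_state(); R=rot(s['eef_rot']); q=(X-s['eef_pos'])@R
# gripper points: within 10mm of tool x=0, |y|<65 ; histogram z
k=q[(abs(q[:,0])<14)&(abs(q[:,1])<66)]; print(s['eef_pos'],s['finger_gap'])
for lo in range(-66,66,6):
    w=k[(k[:,1]>=lo)&(k[:,1]<lo+6)]; print(lo,len(w),np.sort(w[:,2]).round(0)[::4])
```

```text
[ 459.81636526 -155.48647951    9.06781877] 93.88943761376365
-66 23 [-179. -104.  -47.    6.    8.    8.]
-60 61 [-179. -130. -121. -112. -105.  -99.  -91.  -83.  -79.  -70.  -61.  -54.
  -45.    6.    8.    8.]
-54 199 [-156. -151. -145. -143. -141. -137. -134. -132. -128. -126. -122. -119.
 -117. -115. -111. -111. -110. -107. -107. -105. -104. -101.  -99.  -96.
  -94.  -91.  -90.  -86.  -83.  -80.  -79.  -77.  -74.  -71.  -69.  -67.
  -65.  -61.  -59.  -56.  -56.  -53.  -52.  -49.  -46.  -44.  -41.  -39.
    7.    7.]
-48 50 [-149. -128. -101.  -94.  -89.  -85.  -80.  -72.  -66.  -63.  -52.  -47.
  -42.]
-42 1 [-7.]
-36 8 [-10.  -8.]
-30 10 [-192.  -12.  -10.]
-24 16 [-194.  -15.  -13.  -12.]
-18 18 [-16. -14. -13. -13. -12.]
-12 12 [-14. -13. -13.]
-6 17 [-15. -14. -13. -12. -11.]
0 13 [-17. -15. -12.  -9.]
6 90 [-203. -200. -197. -196. -194. -193. -191. -191. -189. -188. -187. -185.
 -184. -182. -181. -179. -177. -176.  -15.  -14.  -13.  -13.  -11.]
12 46 [-202. -186. -180. -178. -178. -177.  -16.  -14.  -13.  -12.  -11.   -9.]
18 62 [-179. -178. -177. -177. -176. -175. -173. -171. -170. -170. -163.  -11.
  -10.  -10.   -9.   -2.]
24 62 [-169.  -13.  -11.  -10.   -8.   -4.   -3.   -2.   -0.    2.    3.    4.
    5.    7.    8.    9.]
30 24 [-168.    5.    7.    7.    8.    9.]
36 15 [-168.    5.    7.    9.]
42 24 [-168.  -81.  -38.    6.    8.    9.]
48 69 [-177. -105. -100.  -91.  -88.  -82.  -75.  -69.  -63.  -53.  -48.  -44.
    5.    6.    7.    8.    9.   10.]
54 192 [-180. -178. -178. -116. -114. -113. -112. -111. -108. -106. -105. -104.
 -102. -100.  -98.  -97.  -95.  -94.  -93.  -90.  -88.  -87.  -84.  -82.
  -80.  -78.  -76.  -75.  -74.  -72.  -70.  -69.  -68.  -64.  -63.  -61.
  -61.  -59.  -58.  -55.  -54.  -52.  -51.  -49.  -47.    6.    8.    9.]
60 42 [-181. -179. -178. -177. -112.  -74.    5.    7.    7.    9.   10.]
```

View pics/s3.png

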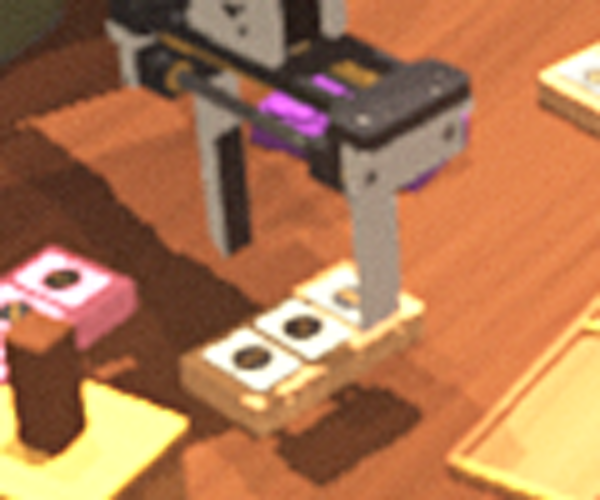

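The tips are about 40 mm short of the stated TCP, so the TCP reading (or the tool length) is off in z. I'll measure the offset more exactly, including sideways.

```bash
cat >> h.py <<'E'
def tips(c=None,show=True):
    c=c or eyes.camera('scene'); s=manip.read_state(); R=rot(s['eef_rot']); q=(pts(c).reshape(-1,3)-s['eef_pos'])@R
    for sg in(-1,1):
        k=q[(abs(q[:,0])<30)&(abs(sg*q[:,1]-s['finger_gap']/2-6)<14)&(q[:,2]<-25)&(q[:,2]>-100)]
        print('finger',sg,len(k),'x',np.percentile(k[:,0],[3,50,97]).round(1),'y',np.percentile(k[:,1],[3,50,97]).round(1),'zmax',np.sort(k[:,2])[-8:].round(1))
E
python3 - <<'E'
from h import *
tips()
E
```

```text
finger -1 183 x [-9.9 -4.3  8.7] y [-59.7 -49.5 -46.2] zmax [-41.4 -41.4 -41.  -40.6 -39.5 -38.8 -38.7 -38.2]
finger 1 174 x [-10.6  -4.7   8.7] y [46.9 56.7 60.3] zmax [-47.6 -47.3 -46.2 -44.5 -44.2 -40.6 -40.4 -37.1]
```

There's no sideways offset, only about 40 mm in z: true tip z ≈ stated + 40. I'll descend in small steps and watch the force.

Emit:
arm_command(plan=[[1,0,0,0.015,0],[1,0,0,0.01,0],[1,0,0,0.007,0],[1,0,0,0.005,0],[1,0,0,0,0],[1,0,0,0,0]])

```text
clock: 6.45
eef_pos: [460.0, -155.5, -27.7]
eef_rot: [3.141, 0.0, 1.386]
wrist_force: [-0.0, -0.2, 0.4]
finger_gap: 94.2
finger_force: 0.0
```

Run:
```python
from h import *
c=eyes.camera('scene')
tips(c); s=manip.read_state(); print(s['eef_pos'],s['wrist_force'])
```

```text
finger -1 239 x [-24.2  -4.6  23.5] y [-65.2 -51.4 -46.4] zmax [-27.7 -27.5 -27.4 -27.2 -26.9 -26.6 -26.2 -25.3]
finger 1 336 x [-27.1  -3.4  27.1] y [41.3 56.  64.8] zmax [-27.  -26.9 -26.8 -26.7 -26.4 -26.  -25.9 -25.7]
[ 460.01101948 -155.56636823  -27.67118232] [-0.11403111  0.419332   -0.3960466 ]
```

Emit:
arm_command(plan=[[1,0,0,0.0025,0],[1,0,0,0,0],[-0.2,0,0,0,0],[-1,0,0,0,0],[-1,0,0,0,0],[-1,0,0,0,0],[-1,0,0,0,0],[-1,0,0,0,0],[-1,0,0,0,0],[-1,0,0,0,0]], newtons=30)

```text
clock: 7.75
eef_pos: [459.7, -155.5, -30.5]
eef_rot: [-3.141, -0.0, 1.386]
wrist_force: [-1.2, 0.1, 0.7]
finger_gap: 57.4
finger_force: 30.0
```

Emit:
arm_command(plan=[[-1,0,0,-0.015,0],[-1,0,0,-0.02,0],[-1,0,0,-0.01,-0.107],[-1,0,0,0,-0.1076],[-1,0.0056,0.035,0,0],[-1,0.0056,0.035,0,0],[-1,0.0056,0.036,0,0],[-1,0.0057,0.0363,0,0],[-1,0,0,0,0],[-1,0,0,0,0],[-1,0,0,0,0]])

```text
clock: 9.12
eef_pos: [600.8, -129.0, 15.0]
eef_rot: [-3.142, -0.0, 1.6]
wrist_force: [0.4, 0.0, -2.0]
finger_gap: 57.9
finger_force: 30.0
```

Run:
```python
from h import *
c=snap('scene','s4.png',4,(180,150,340,270)); s=manip.read_state(); print(s['finger_gap'],s['eef_rot']); go(601.4,-128.8,-26,91.7)
P=pts(c); 
for r in rects(c,(18,30,120),(32,110,255),18): print(r) if 50<r[3]<80 and 90<r[4]<130 else 0
```

```text
57.612757335307016 [3.14148524e+00 3.16258747e-05 1.59987864e+00]
at [ 600.9 -129.1   14.9] rpy [3.1415 0.     1.5999] roll -0.0006 | before turn [0.0002 0.0005 0.0409] after turn [0.0002 0.0005 0.0409]
(array([263., 225.]), 561.2, -79.1, 59.4, 122.3, 9.4)
(array([479., 194.]), 990.9, 327.5, 63.2, 125.6, -1.8)
```

View pics/s4.png

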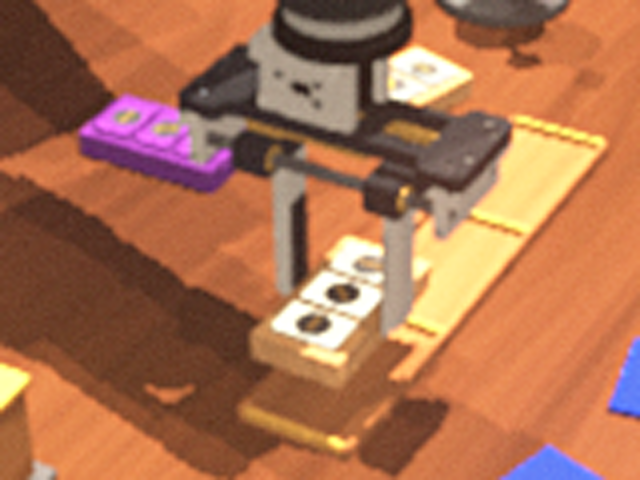

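The slide is held level over the end bay nearest the roller. Lowering and releasing.

Emit:
arm_command(plan=[[-1,0,0.0005,0.015,0],[-1,0,0,0.013,0],[-1,0,0,0.007,0],[-1,0,0,0.004,0],[-1,0,0,0.0015,0],[-1,0,0,0,0],[0,0,0,0,0],[1,0,0,0,0],[1,0,0,0,0],[1,0,0,0,0],[1,0,0,0,0],[1,0,0,-0.02,0],[1,0,0,-0.035,0],[1,0,0,-0.035,0],[1,0,0,0,0],[1,0,0,0,0]])

```text
clock: 11.18
eef_pos: [601.7, -128.7, 64.2]
eef_rot: [3.142, 0.0, 1.6]
wrist_force: [-0.7, 0.4, -0.5]
finger_gap: 94.2
finger_force: 0.0
```

Run:
```python
from h import *
c=eyes.camera('scene'); t=eyes.camera('top')
for n,q in(('t',t),('s',c)):
  for r in rects(q,(18,30,120),(32,110,255),22): 
    if 50<r[3]<80 and 90<r[4]<130: print(n,r)
go(469.6,155.6,60,75.2)
X=pts(c).reshape(-1,3); k=X[(abs(X[:,0]-601)<24)&(abs(X[:,1]+129)<50)&(X[:,2]<45)]
A=np.c_[k[:,:2],np.ones(len(k))]; print('plane',np.linalg.lstsq(A,k[:,2],rcond=None)[0],k[:,2].mean(),len(k))
```

```text
t (array([191., 216.]), 469.8, 154.7, 54.7, 106.5, -14.7)
t (array([125., 216.]), 473.0, 364.8, 65.0, 114.4, 77.4)
s (array([479., 194.]), 988.5, 322.2, 56.5, 121.2, -0.3)
at [ 601.4 -128.6   63.3] rpy [-3.1402e+00 -4.0000e-04  1.6004e+00] roll 0.2879 | before turn [ 0.288  -0.1233  0.0036] after turn [ 0.2412 -0.2     0.0033]
plane [-5.99378262e-03  2.47736506e-03  2.96003767e+01] 25.65712942311068 540
```

Slide B lies level in its bay. Next is slide A.

Emit:
arm_command(plan=[[1,0,0,0,0.144],[1,0,0,0,0.1439],[1,0.034,-0.028,0,0],[1,0.034,-0.028,0,0],[1,0.034,-0.028,0,0],[1,0.034,-0.028,0,0],[1,0.034,-0.028,0,0],[1,0.034,-0.03,0,0],[1,0.0372,-0.03,0,0],[1,0,0,0.035,0],[1,0,0,0.01,0],[1,0,0,0,0]])

```text
clock: 12.78
eef_pos: [469.9, 155.0, 18.6]
eef_rot: [-3.14, 0.001, 1.312]
wrist_force: [0.7, -0.9, 0.4]
finger_gap: 94.0
finger_force: 0.0
```

Run:
```python
from h import *
c=eyes.camera('scene'); t=eyes.camera('top')
for n,q in(('t',t),('s',c)):
  for r in rects(q,(18,30,120),(32,110,255),18): 
    if 40<r[3]<80 and 90<r[4]<130: print(n,r)
for r in rects(t,(18,30,120),(32,110,255),22): print('tray',r) if abs(r[1]-601)<30 else 0
for r in rects(c,(18,30,120),(32,150,255),22,roi=(180,200,330,270)): print('tray s',r)
go(469.6,155.6,-30.5,75.2)
```

```text
t (array([126., 213.]), 482.0, 369.9, 68.3, 97.5, 60.5)
t (array([279., 174.]), 604.6, -130.0, 55.6, 110.4, 0.0)
s (array([160., 249.]), 406.9, -282.0, 79.4, 92.3, -87.8)
s (array([266., 238.]), 598.9, -124.7, 59.6, 112.8, 1.5)
s (array([279., 171.]), 469.6, 160.2, 55.6, 100.4, -14.5)
tray (array([279., 174.]), 604.1, -129.9, 55.5, 110.1, 0.0)
tray s (array([280., 228.]), 605.8, -63.1, 73.2, 279.4, 1.8)
at [470.7 155.2  19.7] rpy [ 3.1410e+00 -3.0000e-04  1.3116e+00] roll -0.0009 | before turn [ 0.0001 -0.0012  0.0502] after turn [ 0.0001 -0.0012  0.0502]
```

Slide B is in place at about (602,-129). Grasping A and lifting it.

Emit:
arm_command(plan=[[1,0,-0.0008,0.025,0],[1,0,0,0.015,0],[1,0,0,0.0095,0],[1,0,0,0,0],[-0.2,0,0,0,0],[-1,0,0,0,0],[-1,0,0,0,0],[-1,0,0,0,0],[-1,0,0,0,0],[-1,0,0,0,0],[-1,0,0,0,0],[-1,0,0,-0.015,0],[-1,0,0,-0.02,0],[-1,0,0,-0.01,0],[-1,0,0,0,0]])

```text
clock: 14.75
eef_pos: [469.7, 155.8, 15.3]
eef_rot: [3.14, -0.001, 1.313]
wrist_force: [0.5, -0.4, -2.2]
finger_gap: 57.8
finger_force: 30.0
```

Run:
```python
from h import *
print(manip.read_state()['finger_gap']); go(594.2,115.4,-26,91.7); go(598,-6.8,-26,91.7)
```

```text
57.829526626558156
at [469.7 155.8  15.3] rpy [ 3.1403e+00 -7.0000e-04  1.3125e+00] roll -0.288 | before turn [-0.0073  0.1306  0.0414] after turn [-0.0441  0.1232  0.0413]
at [469.7 155.8  15.3] rpy [ 3.1403e+00 -7.0000e-04  1.3125e+00] roll -0.288 | before turn [-0.1245  0.1655  0.0414] after turn [-0.1663  0.1234  0.0413]
```

Emit:
arm_command(plan=[[-1,0,0,0,-0.144],[-1,0,0,0,-0.144],[-1,-0.011,0.0308,0,0],[-1,-0.011,0.0308,0,0],[-1,-0.011,0.0308,0,0],[-1,-0.011,0.0308,0,0],[-1,0,0,0,0],[-1,0,0,0,0],[-1,0,0,0.015,0],[-1,0,0,0.013,0],[-1,0,0,0.007,0],[-1,0,0,0.004,0],[-1,0,0,0.002,0],[-1,0,0,0,0],[0,0,0,0,0],[1,0,0,0,0],[1,0,0,0,0],[1,0,0,0,0],[1,0,0,0,0]])

```text
clock: 17.12
eef_pos: [593.8, 115.4, -26.4]
eef_rot: [3.142, -0.0, 1.6]
wrist_force: [0.3, -0.2, 0.0]
finger_gap: 92.6
finger_force: 0.0
```

Emit:
arm_command(plan=[[1,0,0,-0.03,0],[1,0,0,-0.04,0],[1,0,0,-0.05,0],[1,-0.05,-0.03,0,0.17],[1,-0.05,-0.03,0,0.17],[1,-0.05,-0.03,0,0.17],[1,-0.05,-0.03,0,0.17],[1,-0.05,-0.03,0,0.17],[1,-0.05,-0.03,0,0.17],[1,0,0,0,0.17],[1,0,0,0,0.17],[1,0,0,0,0.17],[1,0,0,0,0],[1,0,0,0,0]])

```text
clock: 18.88
eef_pos: [323.9, -83.5, 93.6]
eef_rot: [3.142, -0.0, 0.074]
wrist_force: [-0.5, 0.9, -0.7]
finger_gap: 94.3
finger_force: 0.0
```

Run:
```python
from h import *
c=eyes.camera('scene'); t=snap('top','t2.png')
for n,q in(('t',t),('s',c)):
  for r in rects(q,(18,30,120),(32,110,255),22): 
    if 40<r[3]<80 and 90<r[4]<130: print(n,r)
  X=pts(q).reshape(-1,3)
  for x,y in((601.4,-129),(594.2,115.4)):
    k=X[(abs(X[:,0]-x)<24)&(abs(X[:,1]-y)<50)&(X[:,2]<45)]
    A=np.c_[k[:,:2],np.ones(len(k))]; print(n,'plane',np.linalg.lstsq(A,k[:,2],rcond=None)[0].round(3),k[:,2].mean().round(1),len(k))
go(461.5,-329.8,130,1.8); print(manip.read_state()['joints'])
```

```text
t (array([125., 214.]), 477.0, 364.3, 64.3, 107.6, 77.4)
t (array([203., 177.]), 594.8, 115.1, 55.5, 107.5, 0.8)
t (array([279., 175.]), 603.6, -129.6, 55.4, 109.6, 3.0)
t plane [ 0.04  -0.002 -0.274] 24.3 458
t plane [ 0.04  -0.007  2.09 ] 25.0 427
s (array([160., 250.]), 410.7, -285.9, 77.9, 91.7, -87.3)
s (array([268., 237.]), 605.8, -120.7, 68.2, 129.8, 0.2)
s (array([310., 189.]), 593.9, 115.0, 59.5, 111.7, 1.2)
s plane [-2.1000e-02  0.0000e+00  3.8542e+01] 25.7 539
s plane [-3.5000e-02 -2.0000e-03  4.6907e+01] 25.7 352
at [323.9 -83.5  93.6] rpy [ 3.1416 -0.      0.0731] roll 0.0417 | before turn [ 0.1193  0.2557 -0.0364] after turn [ 0.1298  0.2505 -0.0364]
[-3.61924739e-01 -1.09080447e-01  2.15738949e+00 -3.63776557e-06
  1.09323196e+00  1.13580035e+00]
```

View pics/t2.png

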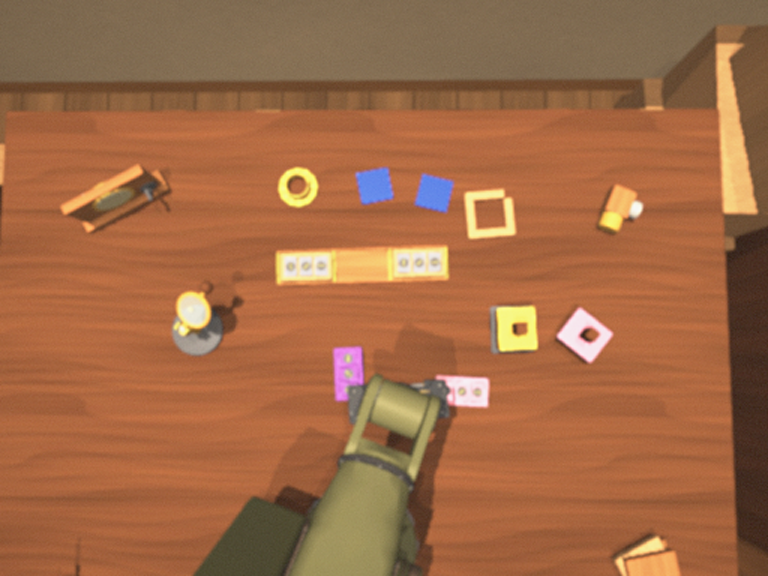

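Both slides lie in the end bays at (305,266) and (419,263), and there's no third beech slide anywhere. Now the brass roller.

Emit:
arm_command(plan=[[1,0,0,-0.036,0.0417],[1,0.022,0.0417,0,0],[1,0.022,0.0417,0,0],[1,0.022,0.0417,0,0],[1,0.022,0.0417,0,0],[1,0.022,0.0417,0,0],[1,0.0198,0.0417,0,0],[1,0,0,0,0],[1,0,0,0,0]])

```text
clock: 20.1
eef_pos: [460.5, -329.3, 129.2]
eef_rot: [-3.141, 0.001, 0.03]
wrist_force: [-0.1, 1.0, 0.6]
finger_gap: 93.8
finger_force: 0.0
```

Run:
```python
from h import *
c=eyes.camera('scene'); X=pts(c).reshape(-1,3)
k=X[(X[:,2]>100)&(X[:,2]<126)&(abs(X[:,0]-462)<25)&(abs(X[:,1]+330)<25)]; print(len(k),k.min(0).round(),k.max(0).round())
go(461.8,-330,46,1.8); tips(c)
```

```text
152 [ 447. -345.  101.] [ 472. -318.  126.]
at [ 460.6 -329.1  129.5] rpy [-3.1412e+00  3.0000e-04  2.9900e-02] roll -0.0015 | before turn [0.0012 0.001  0.0835] after turn [0.0012 0.0009 0.0835]
finger -1 251 x [-8.6  4.5  9.6] y [-58.6 -48.6 -45.9] zmax [-39.8 -39.6 -39.5 -39.4 -39.4 -37.8 -37.5 -36.7]
finger 1 257 x [-9.2  5.4  9.8] y [48.2 57.7 60. ] zmax [-45.8 -45.7 -45.2 -44.8 -44.4 -42.5 -39.5 -38.9]
```

Emit:
arm_command(plan=[[1,0.0005,0.001,0.03,0],[1,0,0,0.03,0],[1,0,0,0.0235,0],[1,0,0,0,0],[-1,0,0,0,0],[-1,0,0,0,0],[-1,0,0,0,0],[-1,0,0,0,0],[-1,0,0,0,0],[-1,0,0,0,0],[-1,0,0,0,0],[-1,0,0,0,0],[-1,0,0,0,0],[-1,0,0,0,0]], newtons=50)

```text
clock: 21.9
eef_pos: [461.3, -330.8, 46.0]
eef_rot: [-3.141, 0.0, 0.029]
wrist_force: [0.4, 0.4, 0.4]
finger_gap: 23.9
finger_force: 50.0
```

Gripped at 23.9 mm. The hang pose to return to is stated (461.3, -330.8, 46.0). Lifting.

Emit:
arm_command(plan=[[-1,0,0,-0.015,0],[-1,0,0,-0.025,0],[-1,0,0,-0.03,0],[-1,0,0,-0.025,0],[-1,0,0,0,0],[-1,0,0,0,0]])

```text
clock: 22.65
eef_pos: [460.9, -330.5, 140.1]
eef_rot: [-3.141, 0.001, 0.029]
wrist_force: [0.4, 0.6, -4.5]
finger_gap: 23.8
finger_force: 50.0
```

Run:
```python
from h import *
go(603.2,-166.5,70,1.7); print(manip.read_state()['wrist_force'],manip.read_state()['finger_gap'])
c=snap('scene','s5.png',3,(120,140,320,300))
```

```text
at [ 460.9 -330.5  140.1] rpy [-3.1406e+00  1.1000e-03  2.8800e-02] roll -0.0009 | before turn [ 0.147  -0.1598  0.07  ] after turn [ 0.1471 -0.1597  0.0701]
[ 0.39051889  0.60327934 -4.45986746] 23.784859769927383
```

View pics/s5.png

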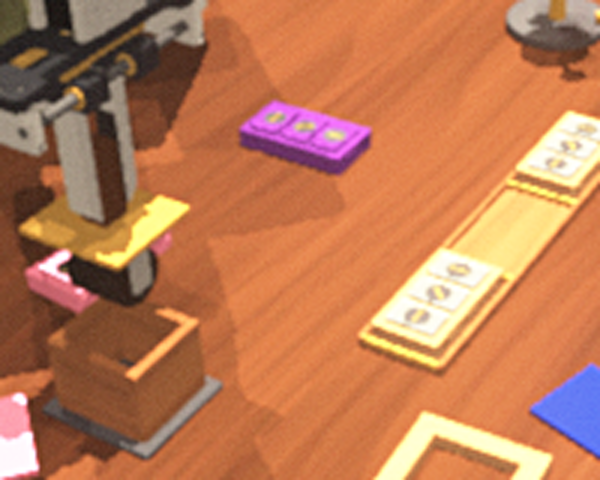

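The roller hangs upright in the fingers above its stand, and both slides lie in the tray. Moving above slide B's near-end glass.

Emit:
arm_command(plan=[[-1,0.0368,-0.04,0,0],[-1,0.0368,-0.04,0,0],[-1,0.0368,-0.04,0,0],[-1,0.0367,-0.0397,0,0],[-1,0,0,0,0],[-1,0,0,0.04,0],[-1,0,0,0.03,0],[-1,0,0,0,0],[-1,0,0,0.006,0],[-1,0,0,0,0],[-1,0,0,0,0]])

```text
clock: 24.08
eef_pos: [604.1, -167.2, 65.9]
eef_rot: [3.141, -0.001, 0.029]
wrist_force: [1.3, -0.3, -4.6]
finger_gap: 23.6
finger_force: 50.0
```

Emit:
arm_command(plan=[[-1,0,0,0.002,0],[-1,0,0,0.002,0],[-1,0,0,0.002,0],[-1,0,0,0.001,0],[-1,0,0,0.001,0],[-1,0,0,0,0]])

```text
clock: 24.82
eef_pos: [604.0, -167.1, 57.3]
eef_rot: [3.141, -0.001, 0.029]
wrist_force: [-1.0, -0.1, 4.1]
finger_gap: 23.9
finger_force: 50.0
```

Drum force is about 8.6 N so far. Pressing a little more, then rolling slowly.

Emit:
arm_command(plan=[[-1,0,0,0.002,0],[-1,0,0,0.002,0],[-1,0,0,0,0],[-1,0,0,0,0],[-1,0,-0.003,0,0],[-1,0,-0.003,0,0],[-1,0,-0.003,0,0],[-1,0,-0.003,0,0],[-1,0,-0.003,0,0],[-1,0,-0.003,0,0],[-1,0,0,0,0]])

```text
clock: 26.2
eef_pos: [603.6, -149.5, 53.7]
eef_rot: [3.14, -0.001, 0.029]
wrist_force: [-0.7, -1.9, 8.1]
finger_gap: 23.8
finger_force: 50.0
```

Emit:
arm_command(plan=[[-1,0,-0.003,0,0],[-1,0,-0.003,0,0],[-1,0,-0.003,0,0],[-1,0,-0.003,0,0],[-1,0,-0.003,0,0],[-1,0,-0.003,0,0],[-1,0,-0.003,0,0],[-1,0,-0.003,0,0],[-1,0,-0.003,0,0],[-1,0,-0.003,0,0],[-1,0,-0.003,0,0],[-1,0,-0.003,0,0],[-1,0,-0.003,0,0],[-1,0,-0.003,0,0],[-1,0,-0.003,0,0],[-1,0,-0.003,0,0],[-1,0,-0.003,0,0],[-1,0,-0.003,0,0],[-1,0,-0.003,0,0],[-1,0,-0.003,0,0]])

```text
clock: 28.7
eef_pos: [601.7, -89.0, 53.5]
eef_rot: [3.141, -0.0, 0.029]
wrist_force: [-2.1, -0.2, 7.0]
finger_gap: 23.8
finger_force: 50.0
```

Emit:
arm_command(plan=[[-1,0,-0.002,0,0],[-1,0,0.002,0,0],[-1,0,0.005,0,0],[-1,0,0.005,0,0],[-1,0,0.005,0,0],[-1,0,0.005,0,0],[-1,0,0.005,0,0],[-1,0,0.005,0,0],[-1,0,0.005,0,0],[-1,0,0.005,0,0]])

```text
clock: 29.95
eef_pos: [603.0, -129.2, 53.5]
eef_rot: [3.141, -0.001, 0.029]
wrist_force: [-1.1, 0.8, 7.8]
finger_gap: 23.9
finger_force: 50.0
```

Emit:
arm_command(plan=[[-1,0,0.005,0,0],[-1,0,0.005,0,0],[-1,0,0.005,0,0],[-1,0,0.005,0,0],[-1,0,0.005,0,0],[-1,0,0.005,0,0],[-1,0,0.005,0,0],[-1,0,0.003,0,0],[-1,0,0,0,0]])

```text
clock: 31.08
eef_pos: [604.2, -167.3, 53.6]
eef_rot: [3.141, -0.001, 0.029]
wrist_force: [-0.3, -0.4, 6.9]
finger_gap: 23.9
finger_force: 50.0
```

Drum force stays at 11–12 N along the slide, consistent with flush glasses. One more slow pass, 1 mm deeper.

Emit:
arm_command(plan=[[-1,0,0,0.001,0],[-1,0,-0.004,0,0],[-1,0,-0.004,0,0],[-1,0,-0.004,0,0],[-1,0,-0.004,0,0],[-1,0,-0.004,0,0],[-1,0,-0.004,0,0],[-1,0,-0.004,0,0],[-1,0,-0.004,0,0],[-1,0,-0.004,0,0],[-1,0,0,0,0]])

```text
clock: 32.45
eef_pos: [603.0, -130.8, 52.7]
eef_rot: [3.141, -0.001, 0.029]
wrist_force: [-0.9, 1.1, 8.8]
finger_gap: 23.7
finger_force: 50.0
```

Emit:
arm_command(plan=[[-1,0,-0.004,0,0],[-1,0,-0.004,0,0],[-1,0,-0.004,0,0],[-1,0,-0.004,0,0],[-1,0,-0.004,0,0],[-1,0,-0.004,0,0],[-1,0,-0.004,0,0],[-1,0,-0.004,0,0],[-1,0,-0.004,0,0],[-1,0,-0.002,0,0],[-1,0,0,0,0]])

```text
clock: 33.83
eef_pos: [601.9, -92.9, 52.6]
eef_rot: [3.141, -0.001, 0.029]
wrist_force: [-1.9, 1.0, 7.8]
finger_gap: 23.6
finger_force: 50.0
```

Emit:
arm_command(plan=[[-1,0,0,-0.008,0],[-1,0,0,-0.02,0],[-1,0,0,-0.02,0],[-1,0,0,0,0],[-1,0,0,0,0]])

```text
clock: 34.45
eef_pos: [601.0, -92.9, 98.6]
eef_rot: [-3.141, 0.002, 0.029]
wrist_force: [-0.0, -0.4, -4.2]
finger_gap: 23.8
finger_force: 50.0
```

```bash
cat >> h.py <<'E'
def panes(cx,cy,a=1.7):
    for n in('scene','top'):
        X=pts(eyes.camera(n)).reshape(-1,3); a_=np.radians(a); ux=np.array([np.cos(a_),np.sin(a_)]); uy=np.array([-ux[1],ux[0]])
        d=X[:,:2]-[cx,cy]; lx=d@ux; ly=d@uy
        print(n,'panes',[np.median(X[(abs(lx)<18)&(abs(ly-o)<11)&(X[:,2]<35)][:,2]).round(2) for o in(-33,0,33)],
          'frame',[np.median(X[(abs(abs(lx)-25)<2.5)&(abs(ly-o)<11)&(X[:,2]<35)][:,2]).round(2) for o in(-33,0,33)])
E
python3 - <<'E'
from h import *
print('B'); panes(602,-129); print('A'); panes(594.2,115.3)
go(594.2+1,115.3-37,70,1.7)
E
```

```text
B
scene panes [np.float64(23.24), np.float64(23.48), np.float64(23.54)] frame [np.float64(23.5), np.float64(22.7), np.float64(22.41)]
top panes [np.float64(21.7), np.float64(26.54), np.float64(nan)] frame [np.float64(18.2), np.float64(nan), np.float64(nan)]
A
scene panes [np.float64(26.59), np.float64(26.38), np.float64(26.19)] frame [np.float64(19.0), np.float64(21.89), np.float64(22.23)]
top panes [np.float64(26.09), np.float64(25.75), np.float64(25.82)] frame [np.float64(22.52), np.float64(20.52), np.float64(21.39)]
at [601.3 -92.9  99.1] rpy [-3.1413e+00  1.4000e-03  2.8800e-02] roll -0.0009 | before turn [-0.0011 -0.1713  0.0292] after turn [-0.001  -0.1713  0.0291]
  return _methods._mean(a, axis=axis, dtype=dtype,
  ret = ret.dtype.type(ret / rcount)
```

B's glasses read 3 mm lower than A's, so they're flush. Now A.

Emit:
arm_command(plan=[[-1,0,-0.035,0,0],[-1,0,-0.035,0,0],[-1,0,-0.035,0,0],[-1,0,-0.035,0,0],[-1,-0.001,-0.0313,0,0],[-1,0,0,0,0],[-1,0,0,0.02,0],[-1,0,0,0.013,0],[-1,0,0,0,0],[-1,0,0,0.002,0],[-1,0,0,0.002,0],[-1,0,0,0.002,0],[-1,0,0,0.002,0],[-1,0,0,0,0]])

```text
clock: 36.4
eef_pos: [596.1, 78.2, 59.5]
eef_rot: [-3.142, -0.001, 0.029]
wrist_force: [-1.2, -0.9, 2.8]
finger_gap: 23.7
finger_force: 50.0
```

Emit:
arm_command(plan=[[-1,0,0,0.002,0],[-1,0,0,0.002,0],[-1,0,0,0,0],[-1,0,0,0,0],[-1,0,0,0,0]])

```text
clock: 37.02
eef_pos: [596.1, 78.2, 55.4]
eef_rot: [-3.142, -0.001, 0.029]
wrist_force: [-0.2, 0.2, 4.6]
finger_gap: 23.5
finger_force: 50.0
```

Emit:
arm_command(plan=[[-1,0,0,0.002,0],[-1,0,0,0,0],[-1,0,-0.003,0,0],[-1,0,-0.003,0,0],[-1,0,-0.003,0,0],[-1,0,-0.003,0,0],[-1,0,-0.003,0,0],[-1,0,-0.003,0,0],[-1,0,-0.003,0,0],[-1,0,-0.003,0,0],[-1,0,-0.003,0,0],[-1,0,-0.003,0,0],[-1,0,-0.003,0,0],[-1,0,-0.003,0,0],[-1,0,-0.003,0,0]])

```text
clock: 38.9
eef_pos: [594.9, 117.3, 53.6]
eef_rot: [-3.142, -0.001, 0.029]
wrist_force: [-2.3, -0.6, 7.5]
finger_gap: 24.1
finger_force: 50.0
```

Emit:
arm_command(plan=[[-1,0,-0.003,0,0],[-1,0,-0.003,0,0],[-1,0,-0.003,0,0],[-1,0,-0.003,0,0],[-1,0,-0.003,0,0],[-1,0,-0.003,0,0],[-1,0,-0.003,0,0],[-1,0,-0.003,0,0],[-1,0,-0.003,0,0],[-1,0,-0.003,0,0],[-1,0,-0.003,0,0],[-1,0,-0.003,0,0],[-1,0,0,0,0]])

```text
clock: 40.52
eef_pos: [593.8, 153.5, 53.6]
eef_rot: [-3.141, -0.001, 0.029]
wrist_force: [-1.3, -0.6, 7.7]
finger_gap: 23.7
finger_force: 50.0
```

Emit:
arm_command(plan=[[-1,0,0,0.001,0],[-1,0,0.004,0,0],[-1,0,0.004,0,0],[-1,0,0.004,0,0],[-1,0,0.004,0,0],[-1,0,0.004,0,0],[-1,0,0.004,0,0],[-1,0,0.004,0,0],[-1,0,0.004,0,0],[-1,0,0.004,0,0],[-1,0,0,0,0]])

```text
clock: 41.9
eef_pos: [595.0, 117.0, 52.7]
eef_rot: [-3.141, -0.001, 0.029]
wrist_force: [-1.3, 1.3, 8.3]
finger_gap: 23.4
finger_force: 50.0
```

Emit:
arm_command(plan=[[-1,0,0.004,0,0],[-1,0,0.004,0,0],[-1,0,0.004,0,0],[-1,0,0.004,0,0],[-1,0,0.004,0,0],[-1,0,0.004,0,0],[-1,0,0.004,0,0],[-1,0,0.004,0,0],[-1,0,0.004,0,0],[-1,0,0,0,0]])

```text
clock: 43.15
eef_pos: [596.2, 81.0, 52.8]
eef_rot: [-3.142, -0.002, 0.029]
wrist_force: [-1.1, -0.7, 7.8]
finger_gap: 23.5
finger_force: 50.0
```

Emit:
arm_command(plan=[[-1,0,0,-0.008,0],[-1,0,0,-0.02,0],[-1,0,0,-0.03,0],[-1,0,0,-0.03,0],[-1,0,0.035,0,0],[-1,0,0.035,0,0],[-1,0,0.035,0,0],[-1,0,0,0,0],[-1,0,0,0,0]])

```text
clock: 44.28
eef_pos: [598.4, -23.3, 139.5]
eef_rot: [-3.141, 0.001, 0.029]
wrist_force: [0.3, -0.4, -4.4]
finger_gap: 23.7
finger_force: 50.0
```

```bash
python3 - 2>/dev/null <<'E'
from h import *
print('B'); panes(602,-129); print('A'); panes(594.2,115.3)
go(461.3,-330.8,140,1.65)
E
```

```text
B
scene panes [np.float64(23.41), np.float64(23.46), np.float64(23.38)] frame [np.float64(22.85), np.float64(22.68), np.float64(22.64)]
top panes [np.float64(22.04), np.float64(22.78), np.float64(22.71)] frame [np.float64(18.07), np.float64(21.36), np.float64(12.5)]
A
scene panes [np.float64(23.65), np.float64(23.52), np.float64(23.35)] frame [np.float64(20.62), np.float64(20.21), np.float64(18.81)]
top panes [np.float64(nan), np.float64(23.18), np.float64(23.41)] frame [np.float64(nan), np.float64(22.79), np.float64(22.36)]
at [598.6 -23.  139.9] rpy [-3.1415e+00  3.0000e-04  2.9800e-02] roll 0.001 | before turn [-1.464e-01  3.036e-01 -1.000e-04] after turn [-1.461e-01  3.038e-01 -1.000e-04]
```

All six glasses read 3 mm lower, flush. Returning the roller to its stand.

Emit:
arm_command(plan=[[-1,-0.0209,0.0434,0,0],[-1,-0.0209,0.0434,0,0],[-1,-0.0209,0.0434,0,0],[-1,-0.0209,0.0434,0,0],[-1,-0.0209,0.0434,0,0],[-1,-0.0209,0.0434,0,0],[-1,-0.0209,0.0434,0,0],[-1,0,0,0,0],[-1,0,0,0,0]])

```text
clock: 45.6
eef_pos: [461.5, -331.1, 140.0]
eef_rot: [-3.141, -0.0, 0.029]
wrist_force: [0.4, 0.2, -3.5]
finger_gap: 23.9
finger_force: 50.0
```

Run:
```python
from h import *
s=manip.read_state(); go(461.2,-330.6,46.0,1.65)
X=pts(eyes.camera('scene')).reshape(-1,3)  # flange tilt of held roller
z=s['eef_pos'][2]+22
k=X[(abs(X[:,2]-z-6)<6)&(abs(X[:,0]-461)<50)&(abs(X[:,1]+330)<45)]
A=np.c_[k[:,:2],np.ones(len(k))]; print(len(k),z+6,k.mean(0).round(1),np.linalg.lstsq(A,k[:,2],rcond=None)[0].round(3))
```

```text
at [ 461.5 -331.1  140. ] rpy [-3.1413 -0.      0.029 ] roll 0.0002 | before turn [-0.0003 -0.0004  0.094 ] after turn [-0.0003 -0.0005  0.094 ]
770 168.01237517988113 [ 468.4 -339.9  169.1] [-7.0000e-03  9.0000e-03  1.7519e+02]
```

Emit:
arm_command(plan=[[-1,-0.0003,-0.0003,0.02,0],[-1,0,0,0.02,0],[-1,0,0,0.02,0],[-1,0,0,0.02,0],[-1,0,0,0.009,0],[-1,0,0,0.003,0],[-1,0,0,0.0015,0],[-1,0,0,0,0],[-1,0,0,0,0]])

```text
clock: 46.78
eef_pos: [461.0, -331.5, 47.0]
eef_rot: [3.141, -0.001, 0.029]
wrist_force: [-0.0, 0.4, -4.4]
finger_gap: 23.9
finger_force: 50.0
```

Emit:
arm_command(plan=[[-1,0,0,0.001,0],[-1,0,0,0,0],[0,0,0,0,0],[0.5,0,0,0,0],[1,0,0,0,0],[1,0,0,0,0],[1,0,0,0,0],[1,0,0,0,0],[1,0,0,0,0],[1,0,0,-0.02,0],[1,0,0,-0.03,0],[1,0,0,-0.04,0],[1,-0.04,-0.04,-0.02,0],[1,-0.04,-0.05,0,0],[1,-0.03,-0.06,0,0],[1,-0.03,-0.06,0,0],[1,-0.01,-0.06,0,0],[1,0,0,0,0],[1,0,0,0,0]])

```text
clock: 49.15
eef_pos: [308.8, -75.4, 155.8]
eef_rot: [3.141, -0.001, 0.03]
wrist_force: [0.4, 0.2, -0.1]
finger_gap: 94.2
finger_force: 0.0
```

Run:
```python
from h import *
t=eyes.camera('top'); c=eyes.camera('scene')
X=pts(t).reshape(-1,3)
for lo,hi in((70,79),(125,140)):
    k=X[(X[:,2]>lo)&(X[:,2]<hi)&(abs(X[:,0]-460)<70)&(abs(X[:,1]+330)<70)]
    print(lo,len(k),k.mean(0).round(1),cv2.minAreaRect(k[:,:2].astype(np.float32)))
# reading glass: points above the disc, from both cams
for n,q in(('t',t),('s',c)):
    P=pts(q); hs=cv2.cvtColor(q['img'],cv2.COLOR_BGR2HSV); d=np.hypot(P[...,0]-490,P[...,1]-362)
    disc=(P[...,2]>3)&(P[...,2]<20)&(hs[...,1]<70)&(d<90)
    k=P[disc]; print(n,'disc',len(k),cv2.minEnclosingCircle(k[:,:2].astype(np.float32)),np.median(k[:,2]))
    ball=(P[...,2]>85)&(hs[...,2]<120)&(d<160); k=P[ball]; vv,uu=np.where(ball); print(n,'ball',len(k),k.mean(0).round(1) if len(k) else '',uu.mean(),vv.mean(),k[:,2].max() if len(k) else '')
    st=(P[...,2]<25)&(P[...,2]>3)&(hs[...,1]>110)&(hs[...,0]>17)&(hs[...,0]<34)&(d<65); k=P[st]; vv,uu=np.where(st); print(n,'stud',len(k),k.round(0).tolist()[:12],list(zip(uu,vv))[:12])
print(manip.read_state()['eef_pos'])
im=[cv2.resize(q['img'][b:b+65,a:a+65],None,fx=6,fy=6,interpolation=2) for q,a,b in((t,100,175),(c,280,90))]; cv2.imwrite('pics/glass2.png',np.hstack(im))
```

```text
70 507 [ 461.2 -329.8   74.1] ((461.4452209472656, -331.810302734375), (85.5839614868164, 76.77618408203125), 1.8760737180709839)
125 66 [ 462.2 -331.   132.7] ((462.1639099121094, -331.0946960449219), (24.476137161254883, 21.112489700317383), 89.78315734863281)
t disc 474 ((455.6436767578125, 349.4226379394531), 55.13011169433594) 12.28592948783455
t ball 4 [535.5 279.1 174.7] 140.5 191.5 182.56280588312075
t stud 11 [[496.0, 397.0, 4.0], [492.0, 391.0, 14.0], [489.0, 391.0, 12.0], [485.0, 387.0, 16.0], [479.0, 385.0, 11.0], [469.0, 396.0, 16.0], [466.0, 402.0, 8.0], [466.0, 337.0, 18.0], [463.0, 401.0, 11.0], [462.0, 342.0, 22.0], [446.0, 376.0, 16.0]] [(np.int64(118), np.int64(208)), (np.int64(119), np.int64(209)), (np.int64(119), np.int64(210)), (np.int64(120), np.int64(211)), (np.int64(121), np.int64(213)), (np.int64(117), np.int64(216)), (np.int64(116), np.int64(217)), (np.int64(135), np.int64(217)), (np.int64(116), np.int64(218)), (np.int64(133), np.int64(218)), (np.int64(123), np.int64(223))]
s disc 310 ((458.63385009765625, 347.1242980957031), 53.94163513183594) 13.298482912314626
s ball 25 [538.3 281.7 166.5] 321.52 113.68 176.90568183614585
s stud 6 [[501.0, 359.0, 25.0], [502.0, 365.0, 22.0], [496.0, 384.0, 12.0], [501.0, 359.0, 21.0], [504.0, 361.0, 21.0], [501.0, 375.0, 14.0]] [(np.int64(319), np.int64(144)), (np.int64(320), np.int64(144)), (np.int64(321), np.int64(144)), (np.int64(319), np.int64(145)), (np.int64(320), np.int64(145)), (np.int64(321), np.int64(145))]
[308.70996019 -75.89472746 155.53999439]
```

View pics/glass2.png

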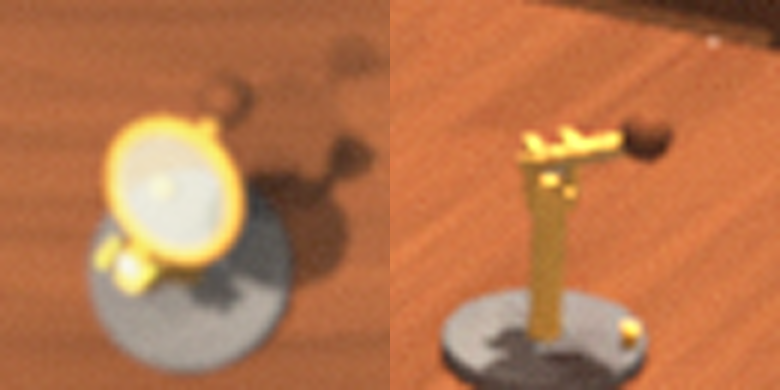

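The roller is back: flange at z 74, handle upright. The scene crop shows the stud at scene px (320,145), the column foot at (306,146) and the ball at (323,113). In the top view the ball is at (138,191). Triangulating.

```bash
cat > g.py <<'E'
from h import *
def tri(t,a,c,b):
    A=[];B=[]
    for q,(u,v) in((t,a),(c,b)):
        d=rot(q['orientation'])@np.array([(u-q['cx'])/q['fx'],(v-q['cy'])/q['fy'],1]); d/=np.linalg.norm(d)
        M=np.eye(3)-np.outer(d,d); A.append(M);B.append(M@np.array(q['eye']))
    x,r,*_=np.linalg.lstsq(np.vstack(A),np.hstack(B),rcond=None); return x,np.sqrt(r)
def cent(q,win,f):
    u0,v0,u1,v1=win; hs=cv2.cvtColor(q['img'],cv2.COLOR_BGR2HSV).astype(int)[v0:v1,u0:u1]; m=f(hs)
    vv,uu=np.where(m); return (uu.mean()+u0,vv.mean()+v0,len(uu))
E
python3 - <<'E'
from g import *
t=eyes.camera('top'); c=eyes.camera('scene')
sb=cent(c,(316,105,332,122),lambda h:h[...,2]<125); tb=cent(t,(131,184,145,198),lambda h:h[...,2]<165)
print('ball px',sb,tb); print('ball',tri(t,(138,191.3),c,sb[:2]),tri(t,tb[:2],c,sb[:2]))
st=cent(c,(314,140,326,150),lambda h:(h[...,1]>110)&(h[...,0]>18)&(h[...,2]>150)); print('stud px',st)
for z in(13,16,19): print(z,'stud',ray(c,*st[:2],z).round(1),'col',ray(c,305.8,146,z).round(1))
# disc outline: grey mask, cast on z=12, circle via enclosing
for n,q,w in(('t',t,(105,195,160,245)),('s',c,(275,130,350,172))):
    hs=cv2.cvtColor(q['img'],cv2.COLOR_BGR2HSV); m=(hs[...,1]<90).astype(np.uint8); k=np.zeros_like(m); k[w[1]:w[3],w[0]:w[2]]=1; m*=k
    vv,uu=np.where(m); 
    for z in(6,12): print(n,z,cv2.minEnclosingCircle(np.array([ray(q,u,v,z)[:2] for u,v in zip(uu,vv)],np.float32)))
P=pts(c); print('disc rim z',[P[v,u].round(0).tolist() for u,v in((290,143),(298,142),(310,142),(318,150))])
E
```

```text
ball px (np.float64(321.92857142857144), np.float64(113.64285714285714), 28) (np.float64(139.46067415730337), np.float64(191.74157303370785), 89)
ball (array([536.63626034, 289.26635802, 163.43281934]), array([0.62043383])) (array([536.63390176, 285.48566879, 164.57818652]), array([1.64995692]))
stud px (np.float64(320.0), np.float64(144.5), 6)
13 stud [496.1 377.7  13. ] col [461.7 345.5  13. ]
16 stud [498.4 372.5  16. ] col [464.2 340.4  16. ]
19 stud [500.8 367.2  19. ] col [466.7 335.3  19. ]
t 6 ((468.05499267578125, 354.7974548339844), 65.75909423828125)
t 12 ((467.8729553222656, 353.08135986328125), 65.49610137939453)
s 6 ((454.2464904785156, 353.7792663574219), 60.2269172668457)
s 12 ((459.2908020019531, 343.6143798828125), 59.73735809326172)
disc rim z [[407.0, 339.0, 12.0], [429.0, 354.0, 15.0], [462.0, 373.0, 15.0], [506.0, 344.0, 11.0]]
```

Ball ≈ (536.6, 287, 164), 114 mm from the hub at about (457, 348, 110), as it should be. The stud's direction is still uncertain because the lens covers it in the top view. I'll swing the arm past the stud first to expose it. Approaching the ball, fingers closing across the arm.

Emit:
arm_command(plan=[[1,0,0,-0.02,-0.175],[1,0,0,-0.01,-0.175],[1,0,0,0,-0.175],[1,0,0,0,-0.175],[1,0,0,0,-0.175],[1,0,0,0,-0.175],[1,0,0,0,-0.175],[1,0,0,0,-0.175],[1,0,0,0,-0.175],[1,0,0,0,-0.175],[1,0,0,0,-0.175],[1,0,0,0,-0.175],[1,0,0,0,-0.175],[1,0,0,0,-0.174],[0.4,0,0,0,0]])

```text
clock: 51.22
eef_pos: [308.5, -75.6, 185.4]
eef_rot: [-3.141, -0.001, 2.475]
wrist_force: [-0.0, 0.6, 0.5]
finger_gap: 87.1
finger_force: 0.0
```

Run:
```python
from g import *
go(536.6,287,165,142)
```

```text
at [308.5 -75.6 185.4] rpy [-3.1414e+00 -5.0000e-04  2.4754e+00] roll -0.0029 | before turn [0.0447 0.426  0.0203] after turn [0.0435 0.4262 0.0204]
```

Emit:
arm_command(plan=[[0.4,0.0045,0.0426,0,0],[0.4,0.0045,0.0426,0,0],[0.4,0.0045,0.0426,0,0],[0.4,0.0045,0.0426,0,0],[0.4,0.0045,0.0426,0,0],[0.4,0.0045,0.0426,0,0],[0.4,0.0045,0.0426,0,0],[0.4,0.0044,0.0426,0,0],[0.4,0.0044,0.0426,0,0],[0.4,0.0044,0.0426,0,0],[0.4,0,0,0.02,0],[0.4,0,0,0,0]])

```text
clock: 52.72
eef_pos: [535.3, 287.5, 163.6]
eef_rot: [-3.138, -0.002, 2.474]
wrist_force: [-0.9, 0.1, -0.1]
finger_gap: 66.0
finger_force: 0.0
```

Run:
```python
from g import *
c=eyes.camera('scene'); go(536.6,287,108,142); tips(c)
sb=cent(c,(316,105,332,122),lambda h:h[...,2]<125); print(sb,manip.read_state()['finger_gap'])
```

```text
at [535.7 287.5 165. ] rpy [-3.1401e+00 -8.0000e-04  2.4744e+00] roll -0.004 | before turn [-0.0011  0.0003  0.057 ] after turn [-0.001   0.0002  0.057 ]
finger -1 134 x [-12.4  -6.4  11.1] y [-46.7 -43.3 -34.5] zmax [-46.4 -45.  -43.3 -42.8 -42.5 -39.6 -38.8 -38.5]
finger 1 145 x [-12.3  -5.4   8.5] y [30.6 34.4 44.5] zmax [-41.3 -41.  -39.4 -38.5 -38.3 -38.2 -37.8 -34.9]
(np.float64(321.7857142857143), np.float64(112.73809523809524), 42) 66.07516911333406
```

Emit:
arm_command(plan=[[0.4,0,0,0.02,0],[0.4,0,0,0.02,0],[0.4,0,0,0.016,0],[0.4,0,0,0,0],[-1,0,0,0,0],[-1,0,0,0,0],[-1,0,0,0,0],[-1,0,0,0,0],[-1,0,0,0,0],[-1,0,0,0,0],[-1,0,0,0,0],[-1,0,0,0,0]], newtons=12)

```text
clock: 54.28
eef_pos: [535.9, 288.1, 109.7]
eef_rot: [3.141, 0.0, 2.478]
wrist_force: [2.3, 0.4, 1.2]
finger_gap: 25.5
finger_force: 12.0
```

The ball is gripped at 25.5 mm. Swinging anticlockwise in a circle about the column.

Emit:
arm_command(plan=[[-1,0.001,0.0139,0,-0.14],[-1,0.001,0.0139,0,-0.14],[-1,0.001,0.0139,0,-0.14],[-1,0.001,0.0139,0,-0.14],[-1,0,0,0,0]])

```text
clock: 54.9
eef_pos: [556.8, 339.6, 109.7]
eef_rot: [3.141, 0.001, 3.039]
wrist_force: [5.1, -0.2, 2.1]
finger_gap: 25.0
finger_force: 12.0
```

Run:
```python
from g import *
s=manip.read_state(); print(s['eef_pos'],s['eef_rot'],s['wrist_force'],s['moment'],s['finger_gap'])
```

```text
[556.76706204 339.5847222  109.72352942] [3.14131347e+00 1.27151389e-03 3.03882380e+00] [ 5.0649544  -0.22520737  2.1307557 ] [ 0.04175851 -1.02444424  0.03944712] 25.031004769649538
```

Emit:
arm_command(plan=[[-1,0.0005,0.0139,0,-0.14],[-1,0.0006,0.0139,0,-0.14],[-1,0.0008,0.014,0,-0.14],[-1,0.001,0.0141,0,-0.14],[-1,0.001,0.0141,0,-0.14],[-1,0.001,0.0141,0,-0.14],[-1,0.001,0.0141,0,-0.14],[-1,0.001,0.0141,0,-0.14],[-1,0.001,0.0141,0,-0.14],[-1,0,0,0,0]])

```text
clock: 56.15
eef_pos: [496.9, 442.6, 110.2]
eef_rot: [-3.142, 0.002, -1.985]
wrist_force: [2.2, 8.2, 3.3]
finger_gap: 24.9
finger_force: 12.0
```

Run:
```python
from g import *
s=manip.read_state(); print(s['eef_pos'],s['wrist_force'])
t=eyes.camera('top'); c=eyes.camera('scene')
im=[cv2.resize(q['img'][b:b+65,a:a+65],None,fx=6,fy=6,interpolation=2) for q,a,b in((t,95,175),(c,275,90))]; cv2.imwrite('pics/glass3.png',np.hstack(im))
f=lambda h:(h[...,1]>100)&(h[...,0]>17)&(h[...,0]<34)&(h[...,2]>140)
hs=cv2.cvtColor(t['img'],cv2.COLOR_BGR2HSV)[195:245,105:160]; m=f(hs.astype(int)).astype(np.uint8)
n,l,st,ce=cv2.connectedComponentsWithStats(m); print([(s_[4],(x+[105,195]).round(1)) for s_,x in zip(st[1:],ce[1:])])
for p in((496,378,13),(498,372,16),(501,367,19)):
    d=rot(t['orientation']).T@(np.array(p)-t['eye']); print(p,t['fx']*d[0]/d[2]+t['cx'],t['fy']*d[1]/d[2]+t['cy'])
```

```text
[496.91880137 442.64322036 110.23718692] [2.19991137 8.24089697 3.27284651]
[(np.int32(4), array([106.5, 202. ])), (np.int32(1), array([111., 203.])), (np.int32(3), array([114., 205.])), (np.int32(1), array([126., 205.])), (np.int32(3), array([116.3, 209. ])), (np.int32(1), array([117., 212.])), (np.int32(1), array([117., 214.])), (np.int32(1), array([116., 216.])), (np.int32(8), array([111.8, 220.9])), (np.int32(42), array([122.8, 221.2])), (np.int32(3), array([106., 223.]))]
(496, 378, 13) 123.0331663675434 207.74703015480478
(498, 372, 16) 124.60769252000952 207.08940673116905
(501, 367, 19) 125.88968851192615 206.1211141297662
```

View pics/glass3.png

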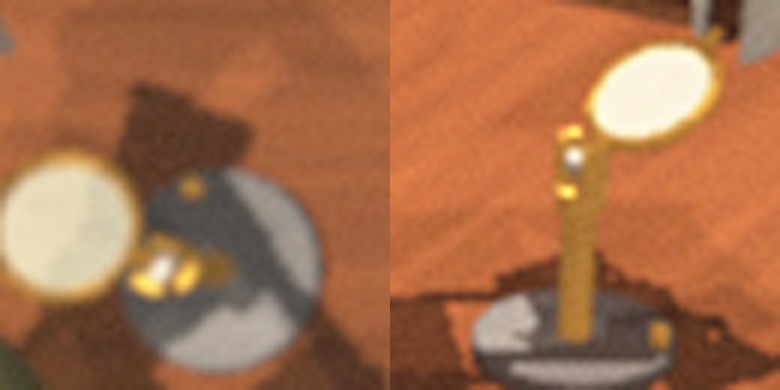

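With the lens swung away, the stud is visible in the top view at crop (192,186), i.e. px (126.6,205.6). The disc centre is near px (131.6,219.6), and the stud in the scene view is at (319.6,145.3). Measuring these precisely.

Run:
```python
from g import *
from scipy.optimize import least_squares
t=eyes.camera('top'); c=eyes.camera('scene')
f=lambda h:(h[...,1]>95)&(h[...,0]>13)
ts=cent(t,(122,202,132,210),f); print('stud px top',ts)
hs=cv2.cvtColor(t['img'],cv2.COLOR_BGR2HSV)[202:211,121:133]; print(hs[...,1]); print(hs[...,2])
hs=cv2.cvtColor(c['img'],cv2.COLOR_BGR2HSV)[140:151,313:327]; print(hs[...,1]); print(hs[...,2])
print('stud tri',tri(t,(126.6,205.6),c,(319.6,145.3)))
# disc rim: radial edge of saturation around guess in the top view
S=cv2.GaussianBlur(cv2.cvtColor(t['img'],cv2.COLOR_BGR2HSV)[...,1].astype(np.float32),(0,0),.8)
E=[]
for a in np.radians(np.arange(-100,100,5)):   # image angle, skip left side with lens
    r=np.arange(12,23,.25); u=131.6+r*np.cos(a); v=219.6+r*np.sin(a)
    p=cv2.remap(S,u.astype(np.float32)[None],v.astype(np.float32)[None],1)[0]; i=np.argmax(np.gradient(p)); E.append((u[i],v[i]))
for z in(0,12):
    W=np.array([ray(t,u,v,z)[:2] for u,v in E]); g=least_squares(lambda q:np.hypot(*(W-q[:2]).T)-q[2],[457,348,55],loss='soft_l1'); print(z,g.x.round(1),g.cost.round(1))
g=least_squares(lambda q:np.hypot(*(W-q[:2]).T)-55,[457,348],loss='soft_l1'); print(g.x)
```

```text
stud px top (np.float64(126.5), np.float64(205.5), 16)
[[154 150 146 139 145 139 144 135 137 120 117  97]
 [151 143 140 136 143 124 116  93  78  65  58  48]
 [138 126 123 112 130 143 130  96  53  31  39  37]
 [130 119 102  93 131 152 153 125  75  36  22  32]
 [ 97  76  50  75 129 150 159 142  83  39  22  26]
 [ 53  29  31  58 107 138 144 123  69  28  27  27]
 [ 22  19  19  36  53  87  94  71  37  22  34  18]
 [ 20  23  25  19  25  27  30  33  31  25  27  30]
 [ 20  20  25  22  22  24  28  34  22  21  24   9]]
[[ 91  92  91  92  88  92  92  91  93  91  85  95]
 [ 93  93  91  92  93  99  97  88  82  82  88 102]
 [ 96  91  89  91 110 125 124 104  87  81  86 104]
 [ 90  90  85  99 132 156 157 131  99  84  83  95]
 [ 89  87  86  99 136 172 168 142 107  84  83  79]
 [ 87  80  81  92 119 144 145 129 100  82  86  84]
 [ 80  79  81  79  92 106 108  97  90  83  82  86]
 [ 77  79  82  81  83  85  86  85  83  82  84  86]
 [ 78  78  83  83  82  86  82  82  83  84  84  82]]
[[ 56  59  85  94 125 135 172 164 158 171 179 165 173 174]
 [ 61  62  68  67  69  93 152 160 150 177 168 176 172 173]
 [ 63  
[... 637 characters left out ...]
 164]
 [ 89  76  74  76  77  74  77  75  75  80  86  90 111 131]
 [ 76  72  75  79  70  99 116 106  91  78  90  91  99  87]
 [ 88  82  81  83  84 130 174 175 138  91  88  93  94  94]
 [ 87  93  92  87  88 138 182 198 153  98  95  98  94  94]
 [ 92  90  92  90  87 139 173 178 139  92  99  96 104  97]
 [ 90  91  90  84  93 122 147 151 125  90  95  99 101  99]
 [ 89  89  87  86  82  92 103 116  94  85  97 102  95 101]
 [ 89  84  90  91  88  93 110 120  95  81  92 102 103 105]
 [135 128 137 136 134 136 138 121  95  88  98  98 103 100]]
stud tri (array([501.90846195, 364.51370759,  17.86239996]), array([1.40167856]))
0 [458.1 353.5  55.7] 9.5
12 [457.8 350.1  55.2] 9.4
[457.80004927 349.80894782]
```

Stud ≈ (502, 364.5), disc centre ≈ (457.8, 350): 46.5 mm apart, so the stud direction is about 18.5°. The tool positions also lie on a circle about that centre. Swinging back to 18.6°, then lowering along the arc.

Emit:
arm_command(plan=[[-1,0.0005,-0.0104,0,0.104],[-1,0.0005,-0.0104,0,0.104],[-1,0.0005,-0.0104,0,0.104],[-1,0.0005,-0.0104,0,0.104],[-1,0.0005,-0.0104,0,0.104],[-1,0.0005,-0.0104,0,0.104],[-1,0.0005,-0.0104,0,0.104],[-1,0.0005,-0.0104,0,0.104],[-1,0,0,0,0],[-1,-0.0042,0,0.0084,0],[-1,-0.0036,0,0.0094,0],[-1,-0.0029,0,0.0096,0],[-1,-0.002,0,0.0098,0],[-1,0,0,0,0]])

```text
clock: 58.1
eef_pos: [564.3, 386.0, 70.9]
eef_rot: [-3.141, -0.001, -2.817]
wrist_force: [3.8, 1.6, -0.9]
finger_gap: 25.2
finger_force: 12.0
```

Run:
```python
from g import *
s=manip.read_state(); print(s['wrist_force'],s['finger_gap']); go(566.8,386.7,55,198.6)
```

```text
[ 3.78485416  1.56618431 -0.86471283] 25.20112592984975
at [564.3 386.   70.9] rpy [-3.1414e+00 -1.0000e-03 -2.8173e+00] roll -0.0003 | before turn [-0.0027 -0.0001  0.0159] after turn [-0.0026 -0.0001  0.0159]
```

Emit:
arm_command(plan=[[-1,-0.0016,0,0.008,0],[-1,-0.001,0,0.0079,0],[-1,0,0,0,0],[-1,0,0,0,0]])

```text
clock: 58.6
eef_pos: [566.4, 386.8, 56.1]
eef_rot: [-3.141, -0.001, -2.817]
wrist_force: [-3.0, 0.3, -1.9]
finger_gap: 25.3
finger_force: 12.0
```

```bash
cat >> g.py <<'E'
def lens(n,q=None):
    q=q or eyes.camera(n); P=pts(q); az=np.radians(18.6); u=np.array([np.cos(az),np.sin(az)]); w=np.array([-u[1],u[0]])
    d=P[...,:2]-[457.8,350]; a=d@u; b=d@w; k=(a>10)&(a<112)&(abs(b)<48)&(P[...,2]>80)&(P[...,2]<150)
    X=np.c_[a[k],b[k],P[...,2][k]]
    sel=(X[:,0]>24)&(X[:,0]<98)&(np.abs(X[:,2]-np.median(X[:,2]))<10); Y=X[sel]
    for _ in range(3):
        f=np.linalg.lstsq(np.c_[Y[:,:2],np.ones(len(Y))],Y[:,2],rcond=None)[0]; r=Y[:,2]-np.c_[Y[:,:2],np.ones(len(Y))]@f; Y=Y[abs(r)<4]
    print(n,len(Y),'slope radial,tang',f[:2].round(3),'z at hub',f[2].round(1),'a,b range',np.percentile(Y[:,0],[1,99]).round(0),np.percentile(Y[:,1],[1,99]).round(0),'mid b',((Y[:,1].max()+Y[:,1].min())/2).round(1))
E
python3 - <<'E'
from g import *
s=manip.read_state(); print(s['eef_pos'],s['wrist_force'],s['finger_gap'])
lens('scene'); lens('top')
E
```

```text
[566.42550204 386.78199695  56.07780861] [-3.04526567  0.26987765 -1.87315756] 25.265058135641056
scene 213 slope radial,tang [0.02  0.011] z at hub 115.0 a,b range [25. 93.] [-37.  35.] mid b -2.1
top 144 slope radial,tang [ 0.029 -0.014] z at hub 113.4 a,b range [26. 87.] [-37.  -7.] mid b -22.0
```

Nearly level, with the ball end perhaps 2 mm high. I'll lower 2 mm, release, withdraw and re-measure.

Emit:
arm_command(plan=[[-1,0,0,0.002,0],[-1,0,0,0,0],[-1,0,0,0,0],[-0.5,0,0,0,0],[-0.3,0,0,0,0],[0,0,0,0,0],[0.4,0,0,0,0],[0.4,0,0,0,0],[0.4,0,0,0,0],[0.4,0,0,0,0],[0.4,0,0,-0.02,0],[0.4,0,0,-0.04,0],[0.4,0,0,-0.05,0],[0.4,0,0,0,0]])

```text
clock: 60.45
eef_pos: [568.3, 387.8, 170.8]
eef_rot: [3.14, 0.009, -2.817]
wrist_force: [0.0, -0.4, -0.6]
finger_gap: 65.2
finger_force: 0.0
```

Emit:
arm_command(plan=[[0.4,0,-0.045,-0.02,0],[0.4,0,-0.05,0,0],[0.4,0.03,-0.05,0,0],[0.4,0.03,-0.05,0,0],[0.4,0.03,-0.05,0,0],[0.4,0.03,-0.05,0,0],[0.4,0.03,-0.05,0,0],[0.4,0.03,-0.03,0,0],[0.4,0,0,0,0],[0.4,0,0,0,0]])

```text
clock: 61.7
eef_pos: [515.8, -25.5, 184.7]
eef_rot: [3.142, 0.0, -2.817]
wrist_force: [-0.6, 0.3, -1.5]
finger_gap: 66.0
finger_force: 0.0
```

Run:
```python
from g import *
print(manip.read_state()['eef_pos'])
t=eyes.camera('top'); c=eyes.camera('scene'); lens('scene',c); lens('top',t)
P=np.array([566.8,386.7,110])
px=[]
for n,q in(('t',t),('s',c)):
    d=rot(q['orientation']).T@(P-q['eye']); u,v=q['fx']*d[0]/d[2]+q['cx'],q['fy']*d[1]/d[2]+q['cy']; print(n,'expected ball px',u,v)
    h=cv2.cvtColor(q['img'],cv2.COLOR_BGR2HSV); uu,vv=int(u),int(v); print(h[vv-7:vv+8,uu-7:uu+8,2])
im=[cv2.resize(q['img'][b:b+65,a:a+65],None,fx=6,fy=6,interpolation=2) for q,a,b in((t,95,175),(c,285,95))]; cv2.imwrite('pics/glass4.png',np.hstack(im))
```

```text
[515.83879225 -25.50969069 184.68359752]
scene 214 slope radial,tang [0.024 0.012] z at hub 114.3 a,b range [25. 93.] [-38.  36.] mid b 0.1
top 374 slope radial,tang [ 0.025 -0.009] z at hub 113.9 a,b range [25. 93.] [-36.  34.] mid b -0.5
t expected ball px 111.30173605499996 183.0729110918246
[[168 165 165 166 166 165 167 166 169 167 168 165 167 168 165]
 [166 166 165 166 165 166 157 163 163 163 165 163 163 160 162]
 [170 169 170 167 166 157 157 153 154 161 162 166 167 168 163]
 [173 174 173 164 163 155 149 146 144 148 158 169 175 174 172]
 [178 177 170 164 160 163 157 148 137 132 144 163 172 175 176]
 [179 179 170 166 169 171 170 160 143 128 130 154 169 172 173]
 [181 181 176 170 177 184 180 169 152 127 117 141 168 174 177]
 [186 179 174 168 174 181 180 164 148 126 111 132 165 172 176]
 [186 181 175 169 169 173 171 163 144 117 111 140 169 176 178]
 [184 183 175 165 156 155 153 150 140 124 128 151 173 182 181]
 [181 181 177 165 154 149 154 182 191 175 154 163 179 183 181]
 [172 176 175 168 160 159 181 233 247 235 190 174 176 179 179]
 [177 176 176 177 171 173 208 248 253 250 219 18
[... 443 characters left out ...]
6 213]
 [249 242 244 224 172 175 186 204 204 196 190 207 217 214 210]
 [255 255 255 255 156 152 166 180 179 173 166 189 205 213 208]
 [255 255 255 255 124 115 141 149 148 143 141 163 200 215 213]
 [204 204 193 137  79  91 105 109 116 111 103 150 196 219 217]
 [206 213 202 161  99  74  82  89  87  85  92 163 212 219 215]
 [222 226 230 213 152  89  72  76  73  90 149 203 223 214 212]
 [228 224 224 221 200 160 115 107 118 154 201 223 214 209 210]
 [228 226 218 218 215 204 189 181 189 208 218 216 213 211 217]
 [222 223 214 212 212 214 211 219 213 214 212 211 210 217 218]
 [216 210 211 211 211 214 214 213 217 209 211 215 216 215 214]
 [212 208 212 214 213 216 213 213 212 214 215 219 222 217 215]]
```

View pics/glass4.png

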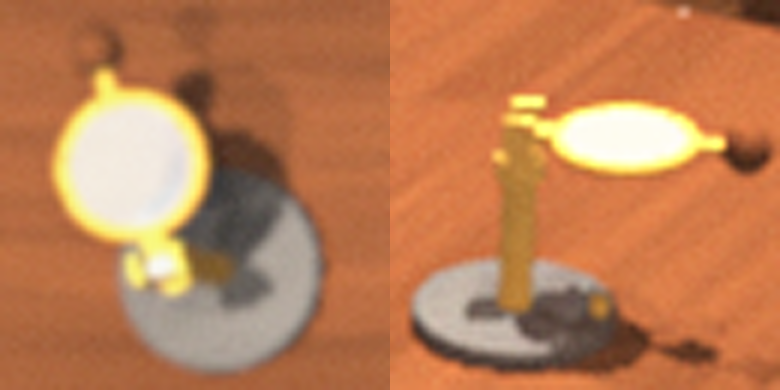

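The glass shows the lens level (slope about 0.02) with the arm over the stud: the centre-line offset from 18.6° is about 0 in both views. One last check of slides, roller and bystanders, then hand in.

```bash
python3 - 2>/dev/null <<'E'
from g import *
t=eyes.camera('top'); c=eyes.camera('scene')
panes(602,-129); panes(594.2,115.3)
for n,q in(('t',t),('s',c)):
  for r in rects(q,(18,30,120),(32,110,255),22): 
    if 40<r[3]<105 and 90<r[4]<130 and 300<r[1]<800: print(n,r)
X=pts(t).reshape(-1,3); k=X[(X[:,2]>70)&(X[:,2]<79)&(abs(X[:,0]-460)<60)&(abs(X[:,1]+330)<60)]; print(len(k),k.mean(0),k[:,2].std(),cv2.minAreaRect(k[:,:2].astype(np.float32)))
E
```

```text
scene panes [np.float64(23.27), np.float64(23.57), np.float64(23.74)] frame [np.float64(22.41), np.float64(21.68), np.float64(22.25)]
top panes [np.float64(22.46), np.float64(22.72), np.float64(nan)] frame [np.float64(18.71), np.float64(23.09), np.float64(24.42)]
scene panes [np.float64(23.27), np.float64(23.7), np.float64(23.48)] frame [np.float64(19.69), np.float64(21.17), np.float64(18.67)]
top panes [np.float64(23.8), np.float64(22.5), np.float64(23.24)] frame [np.float64(22.37), np.float64(20.59), np.float64(23.1)]
t (array([326., 143.]), 711.1, -283.7, 95.4, 95.9, 5.2)
s (array([272., 300.]), 715.6, -293.2, 99.5, 99.8, 5.0)
s (array([159., 250.]), 410.4, -286.9, 78.9, 91.2, -87.8)
s (array([265., 239.]), 601.9, -129.6, 58.5, 111.0, 1.5)
s (array([310., 188.]), 592.5, 120.1, 58.9, 111.6, 1.6)
511 [ 461.23840139 -329.90739273   74.37316756] 2.1723712681595897 ((461.4748840332031, -331.67718505859375), (85.74772644042969, 76.85089111328125), 2.0703985691070557)
```

```bash
python3 -c "
from cell import ticket; print(ticket.sign_off())"
```

```text
the job is handed in; nothing more can be done
None
```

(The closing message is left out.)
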